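# Pile the set blocks, then present the plug gauge level above them

## Robot

A 7-joint arm with a two-finger parallel gripper is mounted at the origin on a cart in front of the work surface, level with it; the furniture and walls round the work are solid. World frame = base frame: x ahead of the robot, y to its left, z up, the work surface at z = 0. Lengths are in m, angles in rad, forces in N, time in s.
With the tool pointing down it reaches from about 0.425 to 0.95 m from the base axis. Payload 4.7 kg.
Tool frame: the origin (TCP) lies on the centre line of the jaws, within the pads' length; the fingertips stand r.tip_reach ahead of it and the grasp point (between the pads) is the TCP (r.tip_reach is the distance from the TCP to the fingertips, in m); x points along the fingers, y is the direction in which the jaws open and shut, and the axes are right-handed (so a half turn about x gives the same grasp; the last joint's range is limited). The gripper opens to 87 mm and grips with 3 to 60 N. Pads are 19 mm wide; open, the fingers measure 117 mm over their backs; the gripper's body (75 mm by 190 mm) begins 51 mm behind the grasp point.
Start: joints at [-1.239, 0.469, -0.049, 1.532, 0.024, 1.141, -0.082], TCP at [0.238, 0.632, 0.242] pointing down, gripper open.
Joint ranges: [-2.59, 2.59], [-0.33, 1.99], [-1.39, 1.29], [0.1, 2.45], [-1.04, 4.18], [0.21, 1.99], [-2.66, 2.66]. Speed limits (rad/s): [2.57, 2.57, 3.14, 3.14, 3.14, 3.14, 3.14].

## Interface

Orientations are given as a 3x3 rotation matrix whose columns are the frame's x, y, z axes.
In Python, from plant import r gives the robot as it stands.
- The arm moves only by the tool arm_command, never from a script. Its argument "rows" is text: rows parted by semicolons, each of 5 numbers parted by spaces: the finger opening in cm, from 0 to 8.7, then the shift along the tool's x, y, z in cm, then the turn about the tool's x in rad. In form: fingers dx dy dz spin; .... A call has 1 to 10 rows; each row is the pose to reach, as a shift and turn from the pose measured when the call began, along the tool's axes at that moment; what a row does not reach only later rows make up. A row lasts 1/12 s, in which the tool goes at most 41.7 mm and 7.16 degrees, less where a joint would pass 70% of its speed; a pose out of reach is approached as far as the arm can. A call with a gripper value outside its range is refused whole. The fingers move at their own pace and stop on an object; the grip force is fixed at half the most. Time passes only in rows, so rows that repeat a pose let the fingers close. It gives the time, the measured TCP pose, the force and the opening at its end, in the units of the state.
- r.sense(): the state, without advancing time (a new reading comes with each control period).
- r.camera(name): name is "scene" or "top" or "wrist"; returns a dict with "color" (480x640x3 uint8, red, green, blue), "depth" (480x640 float32, m along the optical axis (not along the pixel's ray), 0 where there is no reading), "fx", "fy", "cx", "cy" (pixels), "k1" (the pictures are not rectified: a ray, as slopes to the right and down, at radius r is drawn at 1 + k1 r^2 times it, then the intrinsics apply), "T" (4x4, takes a point from camera to world coordinates). Camera axes: x right, y up, looking along -z (the intrinsics and any distortion apply to the point x, -y, -z); pixel columns grow to the right and rows downward; lengths in m; the calibration is good to about 2 mm. A picture is of the moment at which its call begins.
- r.finish_job(): hands the job in, once; it reports no verdict.
Trained networks look in the newest picture that a camera, given by its name, has taken for a name from the list of things; names that differ only in an ending like _2 or _b are one class to them, and where a whole thing is asked for, a point or a joint stands for the part that bears it (a point fixed in the world has none). Each returns a list of dicts, best first, with "p" (0 to 1); they miss things now and then, are a little off and sometimes report something else, mostly with a low value. They report only what shows in the picture. A call takes as long as a camera call. They do not tell look-alikes from the thing itself.
- r.search_frame(camera, target): "point" ([x, y, z] in m, in world coordinates, good to about 4 mm: the middle of the surface that is visible of it).
- r.outline_of(camera, target): "region" (480x640 bool, what is visible of it).
The state is a dict: "t": time; "qpos": joint angles; "qvel": joint speeds; "tau": joint torques, N m; "position": TCP position; "ee_rot": TCP orientation; "contact_force": force on the tool from outside, world axes, zero at the start; "wrist_torque": the same for the moment, N m; "width": finger opening in m.
Only numpy, scipy, OpenCV 4.12 (cv2) and the standard library are available. Lean on these libraries where they do the work, as an engineer would, in place of code of your own. Each camera call takes 0.05 s, during which the arm holds its last target.

## Task

Stack the loose ground block squarely, edges flush, on the identical block that stands on the small dark surface plate, and let go of it. Then draw the plug gauge out of its leaning holder, turn it level and finish holding it still in the gripper, with its round plug end above the middle of the pile and a clear gap of about 8 cm between the gauge and the pile, touching nothing else. Leave the pile square and do not disturb the loupe, collet, setting ring and nut that lie around.

Things in the scene. Friction and masses are not known exactly. Their poses are not given: they have to be found in the camera images.
- block_top_centre (a point): centre of the loose ground steel block that lies flat on the bench: a plain grey block 37 (its x) x 40 (its y) x 15 mm (its z, up), 0.17 kg. The point is half-way up (7.5 mm above its underside).
- block_low_centre (a point): centre of the identical loose ground block (37 x 40 x 15 mm) that already lies flat on the surface plate, near the plate's middle. The point is half-way up; axes as the other block.
- plate: small dark surface plate, fixed to the bench: 110 x 110 mm, its top 20 mm above the bench. Origin at the centre of its underside, z up.
- holder: Gauge holder, fixed: an aluminium socket block 46 x 46 x 52 mm leaning 45 degrees from vertical between two dark cheeks on a foot 86 x 74 mm. Origin at the centre of the foot's underside, z up. The socket's axis lies in its x-z plane and runs out of the mouth towards its -x and +z (equally), so the gauge's handle points up and to the holder's -x side.
- holder_mouth (a point): Middle of the round mouth of the holder's socket, 58 mm above the bench; the hole is 26.6 mm wide and 44 mm deep, square to the leaning block's face. The gauge stands loose in it (so it may lean a few degrees further) and is drawn straight out along the socket's axis, 44 mm to be clear. Axes as the holder's.
- gauge_handle (a point): Middle of the hexagonal handle (66 mm long, 19.5 mm across flats, 22 over corners) of the steel plug gauge that stands plug-down in the holder. y axis: along the gauge from plug end to handle end. z axis: square to two flats and, in the holder, level and along the holder's y, so these flats can be gripped from above. Gauge 112 mm long, 0.24 kg, balance point 25 mm from here towards the plug.
- gauge_plug (a point): middle of the round plug of the gauge (25 mm diameter, 25 mm long, at the end that is down in the socket), 65 mm from the middle of the handle along the gauge's -y. Axes as gauge_handle: y along the gauge from plug end to handle end.
- loupe_centre (a point): bystander: black round loupe, 36 mm diameter, 19 mm high, on the bench in front of the work; its centre, half-way up
- collet_centre (a point): bystander: steel spring collet standing on the bench in front of the work, 28 mm diameter, 36 mm high; its centre, half-way up
- ring_centre (a point): bystander: steel setting ring lying flat behind the work, 45 mm diameter, 12 mm high; its centre, half-way up
- nut_centre (a point): bystander: steel hexagonal nut with a round collar standing behind the work, 29 x 26 x 23 mm; its centre, half-way up
Mind the look-alikes: they are no part of the job. What is shaped like the part that bears block_top_centre but blue or turquoise is not meant.

How it is judged:
On the way, in this order (a step that is already met when the one before it is completed fails the run):
1. the loose block lies squarely on the block on the plate and has been let go (horizontal distance between block_top_centre and block_low_centre below 0.006 m and z of block_top_centre in the frame of block_low_centre between 0.012 and 0.018 m and angle between block_top_centre's own z axis and vertical below 0.08 rad and (angle between the x axis of block_top_centre and the x axis of block_low_centre, either way round below 0.14 rad or angle between the x axis of block_top_centre and the y axis of block_low_centre, either way round below 0.14 rad) and height (world z) of block_low_centre above 0.022 m and horizontal distance between block_low_centre and plate below 0.04 m and contact force between the fingers and block_top below 0.05 N and contact force between the fingers and block_low below 0.05 N and linear speed of block_top below 0.02 m/s and distance of gauge_plug from where it was at the start of the episode below 0.01 m), for 0.3 s.
2. the gauge has been drawn out of the holder and is held in the gripper, the pile standing (horizontal distance between block_top_centre and block_low_centre below 0.006 m and z of block_top_centre in the frame of block_low_centre between 0.012 and 0.018 m and angle between block_top_centre's own z axis and vertical below 0.08 rad and (angle between the x axis of block_top_centre and the x axis of block_low_centre, either way round below 0.14 rad or angle between the x axis of block_top_centre and the y axis of block_low_centre, either way round below 0.14 rad) and height (world z) of block_low_centre above 0.022 m and horizontal distance between block_low_centre and plate below 0.04 m and contact force between the fingers and block_top below 0.05 N and contact force between the fingers and block_low below 0.05 N and linear speed of block_top below 0.02 m/s and distance between gauge_plug and holder_mouth above 0.03 m and contact force between gauge and holder below 0.05 N and height (world z) of gauge_plug above 0.08 m and contact force between the fingers and gauge above 0.5 N), for 0.2 s.
At the end, for the whole second after the job is handed in: Blocks flat on one another on the plate, centres within 6 mm, edges parallel within 8 deg, not held; gauge held still, out of its holder, level within 11 deg, plug middle within 20 mm (plan) of the pile's centre and 50-170 mm above the upper block's centre, touching no block, plate or holder (all of step 2 and horizontal distance between gauge_plug and block_top_centre below 0.02 m and angle between gauge_plug's own y axis and vertical between 1.371 and 1.771 rad and z of gauge_plug in the frame of block_top_centre between 0.05 and 0.17 m and height (world z) of gauge_handle above 0.085 m and contact force between gauge and block_top below 0.05 N and contact force between gauge and plate below 0.05 N and linear speed of gauge below 0.03 m/s); the arm keeps its last pose, push and grip.
It fails at once if a bystander (loupe, collet, setting ring or nut) is pushed more than 25 mm or lifted (distance of any of loupe_centre, collet_centre, ring_centre, nut_centre from where it was at the start of the episode above 0.025 m).
It also fails if it takes over 58 s, if anything falls off the work surface, if the arm or the gripper's body presses on something with over 40 N, if the wrist force passes 120 N, or if a joint passes its speed limit or range.

## Working session

There is one attempt and no reset: what is moved stays moved. The work goes in short steps, Python scripts to look and compute and a tool call to move; the robot and the scene stay as the last step left them, time stands still between calls to the robot, and variables do not carry over. Pictures are saved under pics/ and viewed, and the job is handed in when it is done.

Besides the shell and the picture viewer there is one more tool, called after "Emit:" as a command line: name --argument value ..., lists and objects as JSON in quotes. arm_command: Moves the arm, as the interface text tells. Its arguments: {"type":"object","properties":{"rows":{"type":"string"}},"required":["rows"]}

```bash
mkdir -p pics; ls
cat > h.py <<'E'
import numpy as np, cv2
from plant import r
def save(c,name): cv2.imwrite('pics/'+name+'.png', c['color'][:,:,::-1])
def ray(c,u,v):
    xd=(u-c['cx'])/c['fx']; yd=(v-c['cy'])/c['fy']
    x,y=xd,yd
    for _ in range(20):
        s=1+c['k1']*(x*x+y*y); x,y=xd/s,yd/s
    return x,y
def w(c,u,v,d=None):
    if d is None: d=c['depth'][int(round(v)),int(round(u))]
    x,y=ray(c,u,v)
    return (c['T']@np.array([x*d,-y*d,-d,1]))[:3]
def onz(c,u,v,z):
    x,y=ray(c,u,v); T=c['T']; dr=T[:3,:3]@np.array([x,-y,-1]); o=T[:3,3]
    return o+dr*(z-o[2])/dr[2]
def proj(c,p):
    q=np.linalg.inv(c['T'])@np.append(p,1); x=q[0]/-q[2]; y=-q[1]/-q[2]; s=1+c['k1']*(x*x+y*y)
    return np.array([c['cx']+c['fx']*x*s, c['cy']+c['fy']*y*s])
E
python3 - <<'E'
from h import *
np.set_printoptions(precision=4,suppress=True)
for n in ['scene','top','wrist']:
    c=r.camera(n); save(c,n+'0'); print(n,c['T'],c['fx'],c['k1'])
    for t in ['block_top_centre','block_low_centre','plate','holder','holder_mouth','gauge_handle','gauge_plug','loupe_centre','collet_centre','ring_centre','nut_centre']:
        print(t,[(np.round(d['point'],3),round(d['p'],2)) for d in r.search_frame(n,t)[:4]])
s=r.sense(); print(s['t'],s['position'],s['ee_rot'],s['width'],r.tip_reach)
E
```

```text
pics
scene [[ 0.6779  0.3744 -0.6327 -0.1563]
 [-0.7348  0.3181 -0.599  -0.6597]
 [-0.023   0.871   0.4908  0.6061]
 [ 0.      0.      0.      1.    ]] 544.6754530963892 0.012802739238221415
block_top_centre [(array([ 0.533, -0.121,  0.009]), 0.79), (array([ 0.44 , -0.09 ,  0.016]), 0.72), (array([ 0.521, -0.037,  0.015]), 0.7), (array([0.483, 0.045, 0.017]), 0.6)]
block_low_centre [(array([0.538, 0.204, 0.036]), 0.59)]
plate []
holder [(array([ 0.513, -0.256,  0.024]), 0.8)]
holder_mouth [(array([ 0.514, -0.258,  0.021]), 0.65)]
gauge_handle [(array([ 0.476, -0.239,  0.084]), 0.76)]
gauge_plug [(array([ 0.473, -0.236,  0.087]), 0.61), (array([0.54 , 0.206, 0.036]), 0.34)]
loupe_centre [(array([0.382, 0.126, 0.016]), 0.75)]
collet_centre [(array([ 0.371, -0.125,  0.024]), 0.74)]
ring_centre [(array([0.694, 0.094, 0.01 ]), 0.62)]
nut_centre [(array([ 0.692, -0.117,  0.022]), 0.5)]
top [[ 0.0003  0.9965 -0.0841  0.4667]
 [-1.      0.0003 -0.0006 -0.0186]
 [-0.0006  0.0841  0.9965  1.0318]
 [ 0.      0.      0.      1.    ]] 541.5084314695796 -0.06973520174845832
block_top_centre [(arra
[... 509 characters left out ...]
), 0.85), (array([ 0.486, -0.227,  0.089]), 0.32)]
collet_centre [(array([ 0.374, -0.114,  0.035]), 0.45)]
ring_centre [(array([0.701, 0.098, 0.01 ]), 0.62)]
nut_centre [(array([ 0.695, -0.111,  0.021]), 0.64)]
wrist [[ 0.354  -0.9059 -0.2324  0.1751]
 [ 0.9353  0.3429  0.0879  0.6552]
 [ 0.     -0.2484  0.9686  0.3844]
 [ 0.      0.      0.      1.    ]] 389.81598744691024 -0.030528565263560018
block_top_centre []
block_low_centre []
plate []
holder []
holder_mouth []
gauge_handle []
gauge_plug []
loupe_centre []
collet_centre []
ring_centre []
nut_centre []
1.8 [0.2383 0.6316 0.2416] [[-0.      0.353   0.9356]
 [ 0.0001  0.9356 -0.353 ]
 [-1.      0.0001 -0.0001]] 0.08736732744010395 0.019
```

View pics/scene0.png

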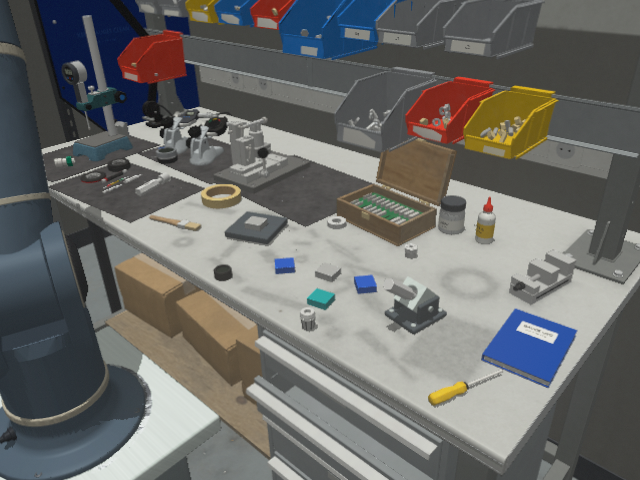

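View pics/top0.png

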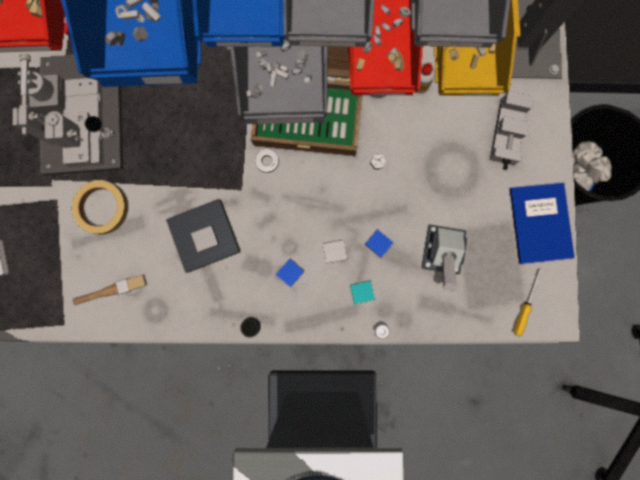

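Run:
```python
from h import *
np.set_printoptions(precision=4,suppress=True)
c=r.camera('top'); s=r.camera('scene')
np.savez('top0.npz',**c); np.savez('scene0.npz',**s)
a=cv2.resize(c['color'][190:300,150:490],None,fx=2.35,fy=2.35,interpolation=cv2.INTER_CUBIC)
cv2.imwrite('pics/topcrop.png',a[:,:,::-1])
b=cv2.resize(s['color'][200:340,210:450],None,fx=3.3,fy=3.3,interpolation=cv2.INTER_CUBIC)
cv2.imwrite('pics/scenecrop.png',b[:,:,::-1])
for n in ['top','scene']:
  cc=c if n=='top' else s
  for t,z,pix in [('block_top_centre',.015,(0.522,-0.035)),('block_low_centre',.035,(0.545,0.208))]:
    for d in r.outline_of(n,t):
        m=d['region'].astype(np.uint8); v,u=np.nonzero(m)
        p=onz(cc,u.mean(),v.mean(),z)
        if np.hypot(p[0]-pix[0],p[1]-pix[1])<0.03:
            rc=cv2.minAreaRect(np.c_[u,v].astype(np.float32)); bx=cv2.boxPoints(rc)
            W=np.array([onz(cc,*q,z) for q in bx]); print(n,t,d['p'],m.sum(),p,rc)
            dd=cc['depth'][m>0]; print(' depth pts', np.median([w(cc,uu,vv) for uu,vv in zip(u,v) if cc['depth'][vv,uu]>0],axis=0)); print(W, [np.linalg.norm(W[i]-W[i-1]) for i in range(4)])
```

```text
top block_top_centre 0.9 362 [ 0.5224 -0.0318  0.015 ] ((334.9422912597656, 251.71156311035156), (19.023263931274414, 20.39607810974121), 78.69007110595703)
 depth pts [ 0.5227 -0.0325  0.0147]
[[ 0.5371 -0.0101  0.015 ]
 [ 0.5446 -0.0478  0.015 ]
 [ 0.5095 -0.0547  0.015 ]
 [ 0.502  -0.0172  0.015 ]] [np.float64(0.035790893743755284), np.float64(0.03841076594891385), np.float64(0.03581405658112757), np.float64(0.038305142523202954)]
top block_low_centre 0.78 465 [0.5458 0.21   0.035 ] ((204.3493194580078, 238.93148803710938), (21.418529510498047, 22.47190284729004), 69.44395446777344)
 depth pts [0.5458 0.2102 0.0344]
[[0.557  0.2368 0.035 ]
 [0.5717 0.1977 0.035 ]
 [0.5344 0.183  0.035 ]
 [0.5198 0.2219 0.035 ]] [np.float64(0.040105488522872636), np.float64(0.0417600861038773), np.float64(0.04010065024388183), np.float64(0.04161095801691164)]
scene block_top_centre 0.81 310 [ 0.5141 -0.0428  0.015 ] ((327.2941589355469, 271.82354736328125), (23.768491744995117, 15.522278785705566), 14.03624439239502)
 depth pts [ 0.5165 -0.0391  0.0127]
[[ 0.4841 -0.0333  0.015 ]
 [ 0.5299 -0.0008  0.015 ]
 [ 0.5441 -0.0511  0.015 ]
 [ 0.4985 -0.0809  0.015 ]] [np.float64(0.049715852757035196), np.float64(0.05618859332542694), np.float64(0.05227456561432616), np.float64(0.05446132920790851)]
scene block_low_centre 0.84 230 [0.5379 0.1979 0.035 ] ((255.53851318359375, 222.19232177734375), (20.961870193481445, 12.899612426757812), 7.125016689300537)
 depth pts [0.5414 0.2037 0.0324]
[[0.5056 0.1991 0.035 ]
 [0.5493 0.2448 0.035 ]
 [0.5717 0.1977 0.035 ]
 [0.5276 0.1545 0.035 ]] [np.float64(0.049681104161757486), np.float64(0.06317586827809848), np.float64(0.052147875423818414), np.float64(0.06175627911282646)]
```

View pics/topcrop.png

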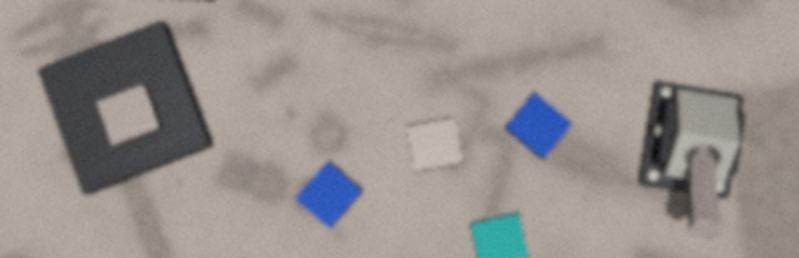

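View pics/scenecrop.png

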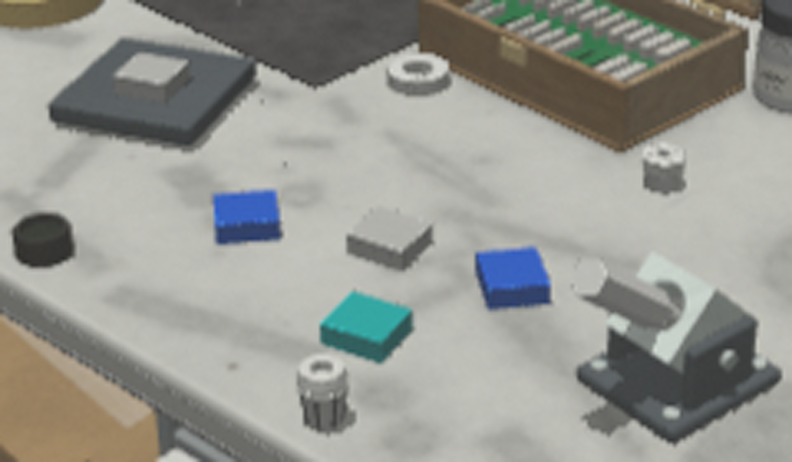

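```bash
cat >> h.py <<'E'
def go(p,yaw=None):
    """shift in tool axes cm and spin; yaw: angle deg of tool y (mod 180)"""
    s=r.sense(); R=s['ee_rot']; d=R.T@(np.array(p)-s['position'])*100
    cur=np.degrees(np.arctan2(R[1,1],R[0,1])); sp=0
    if yaw is not None:
        e=(yaw-cur+90)%180-90; sp=-np.radians(e)
    print('t %.2f pos %s yaw %.1f w %.4f | shift cm %s spin %.3f rows %d'%(s['t'],np.round(s['position'],4),cur,s['width'],np.round(d,2),sp,max(np.ceil(np.linalg.norm(d)/4.17),np.ceil(abs(sp)/.125))),'F',np.round(s['contact_force'],2))
E
python3 -c "
from h import *
go([.51,-.032,.20],101)"
```

```text
t 2.10 pos [0.2383 0.6316 0.2416] yaw 69.3 w 0.0871 | shift cm [  4.15 -52.49  48.85] spin -0.553 rows 18 F [-0.26 -0.05 -0.07]
```

Emit:
arm_command --rows "8.7 0.4 -5.2 4.9 -0.1; 8.7 0.8 -10.5 9.8 -0.2; 8.7 1.2 -15.7 14.6 -0.3; 8.7 1.6 -21 19.5 -0.4; 8.7 2 -26.2 24.4 -0.5; 8.7 2.5 -31.5 29.3 -0.553; 8.7 3 -36.7 34.2 -0.553; 8.7 3.4 -42 39 -0.553; 8.7 3.8 -47 44 -0.553; 8.7 4.15 -52.5 48.9 -0.553"

```text
t: 2.93
position: [0.3966, 0.2448, 0.2177]
ee_rot: [[0.001, -0.191, 0.982], [0.001, 0.982, 0.191], [-1.0, 0.001, 0.001]]
contact_force: [1.0, 0.4, 0.4]
width: 0.0872
```

Emit:
arm_command --rows "8.7 0 0 0 0"

```text
t: 3.02
position: [0.3994, 0.2365, 0.2174]
ee_rot: [[0.001, -0.179, 0.984], [-0.003, 0.984, 0.179], [-1.0, -0.004, 0.001]]
contact_force: [0.6, 0.5, -0.0]
width: 0.0872
```

```bash
python3 -c "
from h import *
go([.51,-.032,.20],101)"
```

```text
t 3.02 pos [0.3994 0.2365 0.2174] yaw 100.3 w 0.0872 | shift cm [  1.85 -28.4    6.06] spin -0.012 rows 7 F [ 0.58  0.52 -0.01]
```

Emit:
arm_command --rows "8.7 0.5 -4 0.9 0; 8.7 0.8 -8 1.7 0; 8.7 1 -12 2.6 0; 8.7 1.2 -16 3.4 0; 8.7 1.5 -20 4.3 0; 8.7 1.7 -24 5.1 0; 8.7 1.85 -28.4 6.06 -0.012; 8.7 1.85 -28.4 6.06 -0.012; 8.7 1.85 -28.4 6.06 -0.012; 8.7 1.85 -28.4 6.06 -0.012"

```text
t: 3.85
position: [0.5099, -0.0315, 0.1998]
ee_rot: [[0.001, -0.19, 0.982], [-0.003, 0.982, 0.19], [-1.0, -0.003, 0.0]]
contact_force: [0.7, 1.7, -0.6]
width: 0.0866
```

```bash
python3 -c "
from h import *
go([.51,-.032,.20],101)
c=r.camera('wrist'); save(c,'w1'); np.savez('w1.npz',**c)
for d in r.outline_of('wrist','block_top_centre'):
    m=d['region']; v,u=np.nonzero(m); print(d['p'],m.sum(),u.mean(),v.mean(),onz(c,u.mean(),v.mean(),.015))
"
```

```text
t 3.85 pos [ 0.5099 -0.0315  0.1998] yaw 101.0 w 0.0866 | shift cm [-0.02 -0.05  0.  ] spin -0.000 rows 1 F [ 0.66  1.66 -0.56]
0.92 2068 426.2790135396518 211.50145067698259 [0.4843237  0.05119979 0.015     ]
0.88 2053 321.47978567949343 237.50511446663418 [ 0.52374677 -0.03221477  0.015     ]
0.85 2343 277.5625266752027 137.7511737089202 [ 0.44830628 -0.08306175  0.015     ]
0.56 2053 225.29712615684363 236.04140282513396 [ 0.53832284 -0.11437263  0.015     ]
```

View pics/w1.png

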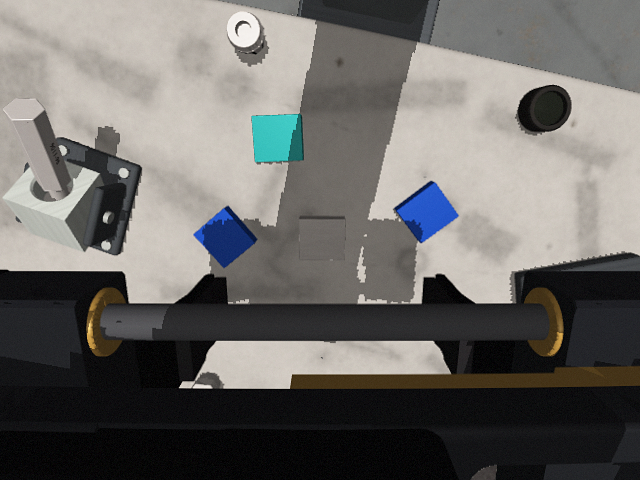

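```bash
cat >> h.py <<'E'
def blockfit(c,centre,z,rad=.034,zt=None):
    """plan fit from depth: points of the top face"""
    uv=proj(c,[centre[0],centre[1],z]); H=70
    vs,us=np.mgrid[int(uv[1])-H:int(uv[1])+H,int(uv[0])-H:int(uv[0])+H]
    us=us.ravel();vs=vs.ravel(); ok=(us>=0)&(us<640)&(vs>=0)&(vs<480); us=us[ok];vs=vs[ok]
    d=c['depth'][vs,us]; P=np.array([w(c,u,v,dd) for u,v,dd in zip(us,vs,d)])
    ok=(d>0)&(np.hypot(P[:,0]-centre[0],P[:,1]-centre[1])<rad)&(abs(P[:,2]-z)<.005)
    Q=P[ok]; rc=cv2.minAreaRect((Q[:,:2]*1000).astype(np.float32))
    print('n',ok.sum(),'rect',rc,'mean',Q.mean(0),'medz',np.median(Q[:,2]))
    return Q
E
python3 -c "
from h import *
c=dict(np.load('w1.npz'))
blockfit(c,[.5237,-.0322],.015)
t=dict(np.load('top0.npz'))
blockfit(t,[.5224,-.032],.015); blockfit(t,[.546,.21],.035)
a=cv2.resize(c['color'][200:280,270:380],None,fx=7,fy=7,interpolation=cv2.INTER_CUBIC); cv2.imwrite('pics/w1c.png',cv2.convertScaleAbs(a[:,:,::-1],alpha=1.6))
g=cv2.cvtColor(c['color'],cv2.COLOR_RGB2GRAY)
for u,v in [(301,217),(344,217),(345,260),(299,260)]: print(onz(c,u,v,.015))
"
```

```text
n 1931 rect ((525.1819458007812, -31.786163330078125), (37.455421447753906, 39.72508239746094), 10.17483901977539) mean [ 0.52471471 -0.03201357  0.01454202] medz 0.014551800990342867
n 415 rect ((524.1904907226562, -32.073402404785156), (37.22526168823242, 39.97378921508789), 10.155658721923828) mean [ 0.52415188 -0.03207302  0.01468356] medz 0.014710454939358186
n 440 rect ((545.9453125, 210.91162109375), (37.33583450317383, 41.75587463378906), 21.016971588134766) mean [0.54606544 0.21054253 0.03459059] medz 0.03459904450351875
[ 0.50934326 -0.0527859   0.015     ]
[ 0.50236286 -0.01671271  0.015     ]
[ 0.53981736 -0.00810252  0.015     ]
[ 0.547515   -0.04779599  0.015     ]
```

View pics/w1c.png

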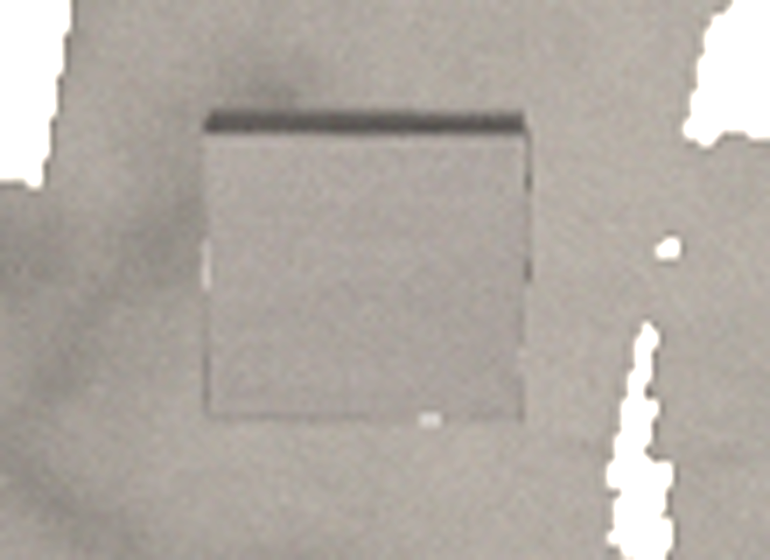

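```bash
python3 -c "
from h import *
go([.525,-.032,.06],100.2)
go([.525,-.032,.022],100.2)"
```

```text
t 3.95 pos [ 0.5096 -0.0299  0.1999] yaw 101.2 w 0.0871 | shift cm [13.99 -0.47  1.47] spin 0.017 rows 4 F [-0.13 -0.12  1.29]
t 3.95 pos [ 0.5096 -0.0299  0.1999] yaw 101.2 w 0.0871 | shift cm [17.79 -0.47  1.47] spin 0.017 rows 5 F [-0.13 -0.12  1.29]
```

Emit:
arm_command --rows "6.5 4 -0.47 1.47 0.017; 6.5 8 -0.47 1.47 0.017; 6.5 12 -0.47 1.47 0.017; 6.5 14 -0.47 1.47 0.017; 6.5 14 -0.47 1.47 0.017; 6.5 14 -0.47 1.47 0.017"

```text
t: 4.45
position: [0.5244, -0.0302, 0.0595]
ee_rot: [[-0.001, -0.18, 0.984], [-0.002, 0.984, 0.18], [-1.0, -0.002, -0.001]]
contact_force: [0.6, -0.2, 0.1]
width: 0.0662
```

```bash
python3 -c "
from h import *
go([.525,-.032,.022],100.2)
c=r.camera('wrist'); save(c,'w2');go([.525,-.032,.022],100.2)"
```

```text
t 4.45 pos [ 0.5244 -0.0302  0.0595] yaw 100.4 w 0.0662 | shift cm [ 3.75 -0.18  0.03] spin 0.003 rows 1 F [ 0.64 -0.21  0.14]
t 4.50 pos [ 0.5257 -0.0306  0.0609] yaw 100.3 w 0.0651 | shift cm [ 3.89 -0.12 -0.1 ] spin 0.002 rows 1 F [ 0.56 -0.08  0.17]
```

View pics/w2.png

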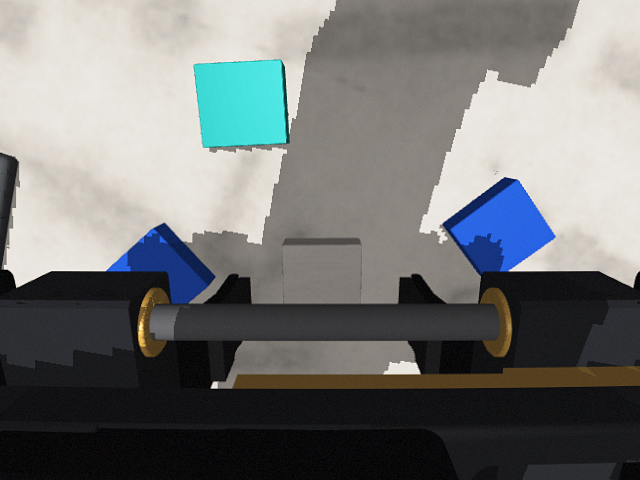

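Emit:
arm_command --rows "6.5 1.5 -0.1 0 0.002; 6.5 3 -0.1 0 0.002; 6.5 3.8 -0.1 0 0.002; 6.5 3.8 -0.1 0 0.002; 6.5 3.8 -0.1 0 0.002; 5 3.8 -0.1 0 0.002; 3.8 3.8 -0.1 0 0.002; 3 3.8 -0.1 0 0.002; 3 3.8 -0.1 0 0.002; 3 3.8 -0.1 0 0.002"

```text
t: 5.33
position: [0.5261, -0.0316, 0.0231]
ee_rot: [[0.003, -0.177, 0.984], [-0.002, 0.984, 0.177], [-1.0, -0.002, 0.002]]
contact_force: [-0.7, 1.0, 3.3]
width: 0.0395
```

Emit:
arm_command --rows "3 0 0 0 0;3 -1 0 0 0; 3 -4 0 0 0;3 -8 0 0 0; 3 -8 0 0 0"

```text
t: 5.75
position: [0.5302, -0.032, 0.1096]
ee_rot: [[0.015, -0.177, 0.984], [-0.001, 0.984, 0.177], [-1.0, -0.004, 0.014]]
contact_force: [2.3, -0.4, -1.8]
width: 0.0395
```

```bash
python3 -c "
from h import *
c=r.camera('wrist'); save(c,'w3');go([.5,.13,.13],111)"
```

```text
t 5.80 pos [ 0.5288 -0.0317  0.1071] yaw 100.2 w 0.0396 | shift cm [-2.34 16.42  0.06] spin -0.188 rows 4 F [ 0.06  0.02 -2.32]
```

View pics/w3.png

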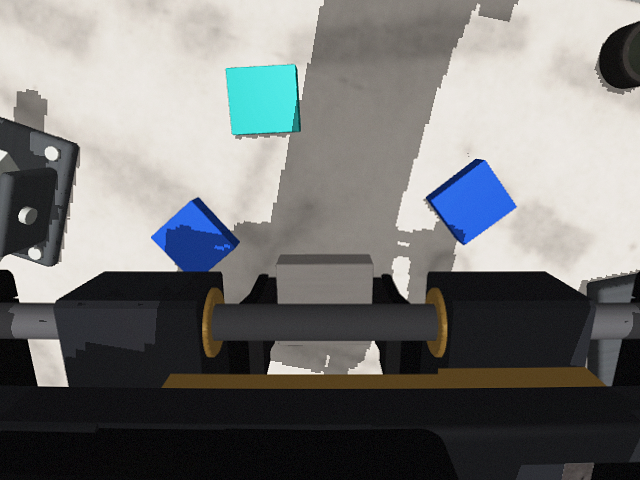

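```bash
python3 -c "
from h import *
go([.575,.222,.16],111)"
```

```text
t 5.80 pos [ 0.5288 -0.0317  0.1071] yaw 100.2 w 0.0396 | shift cm [-5.27 24.13  9.1 ] spin -0.188 rows 7 F [ 0.06  0.02 -2.32]
```

Emit:
arm_command --rows "3 -2 2 0.8 0; 3 -4 5.5 2 -0.03; 3 -5.27 9 3.4 -0.08; 3 -5.27 12.7 4.8 -0.13; 3 -5.27 16.5 6.2 -0.16; 3 -5.27 20.3 7.7 -0.188; 3 -5.27 24.1 9.1 -0.188; 3 -5.27 24.1 9.1 -0.188; 3 -5.27 24.1 9.1 -0.188; 3 -5.27 24.1 9.1 -0.188"

```text
t: 6.63
position: [0.5741, 0.2209, 0.1587]
ee_rot: [[0.009, -0.358, 0.934], [-0.003, 0.934, 0.358], [-1.0, -0.006, 0.007]]
contact_force: [-0.3, -0.3, -2.4]
width: 0.04
```

```bash
python3 -c "
from h import *
go([.575,.222,.16],111)
c=r.camera('wrist'); save(c,'w4');np.savez('w4.npz',**c)
go([.546,.2105,.09],111)
blockfit(c,[.546,.2105],.035)"
```

```text
t 6.63 pos [0.5741 0.2209 0.1587] yaw 111.0 w 0.0400 | shift cm [-0.13  0.07  0.12] spin -0.000 rows 1 F [-0.26 -0.31 -2.38]
t 6.68 pos [0.5745 0.2198 0.159 ] yaw 110.9 w 0.0398 | shift cm [ 6.87  0.19 -3.04] spin -0.002 rows 2 F [-0.16 -0.27 -1.35]
n 3070 rect ((547.4658203125, 210.51580810546875), (36.8862419128418, 40.16933822631836), 21.301864624023438) mean [0.54726782 0.21045208 0.03457407] medz 0.034582935450022445
```

View pics/w4.png

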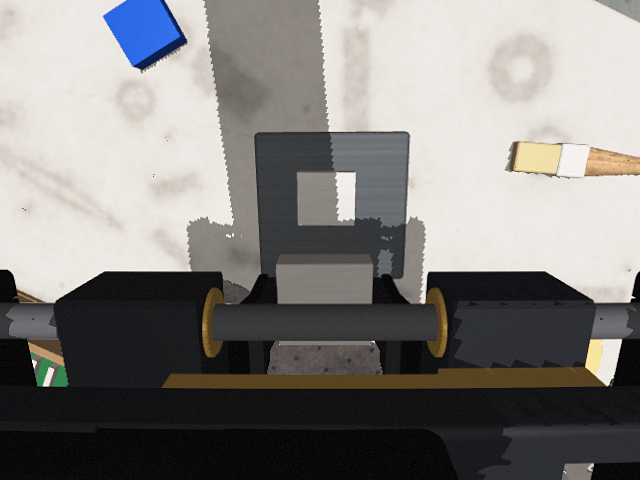

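```bash
python3 -c "
from h import *
c=dict(np.load('w4.npz'))
R=np.array([[0.009,-0.358,0.934],[-0.003,0.934,0.358],[-1,-0.006,0.007]]); p0=np.array([.5743,.2204,.1589])
for v in range(250,304,4):
  print(v,[np.round(R.T@(w(c,u,v)-p0)*1000,1) for u in (285,325,365)])
for v in (275,290):
  print(v,[ (u,np.round(R.T@(w(c,u,v)-p0)*1000,1)) for u in list(range(270,284,2))+list(range(364,380,2))])
"
```

```text
250 [array([139.5, -29.5,  11.8]), array([139.9,   0.6,  11.9]), array([139.6,  30.7,  11.9])]
254 [array([ 23.2, -17.3, -19.1]), array([ 20.5,   0.5, -19.8]), array([ 20.6,  17.9, -19.8])]
258 [array([ 16.8, -16.6, -19.2]), array([ 16.5,   0.5, -19.2]), array([ 16. ,  17.5, -19.4])]
262 [array([ 10. , -16. , -19.5]), array([  9.4,   0.5, -19.7]), array([  9.2,  16.8, -19.8])]
266 [array([  9.4, -15.9, -18. ]), array([  8. ,   0.5, -18.5]), array([  7.9,  16.7, -18.5])]
270 [array([  8.1, -15.8, -16.7]), array([  9.5,   0.5, -16.2]), array([  7.7,  16.7, -16.8])]
274 [array([  7.7, -15.8, -15.1]), array([  8. ,   0.5, -15. ]), array([  9.8,  17. , -14.4])]
278 [array([  8.4, -16. , -13.1]), array([  8.7,   0.5, -13. ]), array([  8.3,  16.9, -13.2])]
282 [array([  8.9, -16.1, -11.2]), array([  8.7,   0.5, -11.3]), array([  8.1,  16.9, -11.5])]
286 [array([  8.4, -16.1,  -9.6]), array([ 9.3,  0.5, -9.3]), array([ 8.9, 17. , -9.4])]
290 [array([  8.8, -16.1,  -7.7]), array([ 9.1,  0.5, -7.6]), array([ 9.1, 17.1, -7.6])]
294 [array([  9. , -16.2,  -5.9]), array([ 8.4,  0.5, -6.1]), array
[... 595 characters left out ...]
 19. , -14.2])), (372, array([  8.9,  19.8, -14.3])), (374, array([139. ,  38. ,  31.5])), (376, array([138.5,  39.4,  31.4])), (378, array([139. ,  41. ,  31.5]))]
290 [(270, array([  3.5, -21.6,  -9.8])), (272, array([  4.2, -20.9,  -9.5])), (274, array([  2.7, -19.9, -10.1])), (276, array([  7.4, -19.7,  -8.3])), (278, array([  8.5, -19. ,  -7.9])), (280, array([  9.4, -18.3,  -7.5])), (282, array([  8.6, -17.4,  -7.8])), (364, array([ 9.3, 16.7, -7.5])), (366, array([ 7.5, 17.3, -8.2])), (368, array([ 9.2, 18.3, -7.5])), (370, array([ 8.1, 19. , -8. ])), (372, array([ 9.9, 20.1, -7.3])), (374, array([ 3.7, 20.1, -9.7])), (376, array([ 3.8, 20.9, -9.7])), (378, array([ 3.1, 21.6, -9.9]))]
```

```bash
python3 -c "
from h import *
go([.5483,.2108,.078],111.2)"
```

```text
t 6.68 pos [0.5745 0.2198 0.159 ] yaw 110.9 w 0.0398 | shift cm [ 8.08  0.15 -2.83] spin -0.006 rows 3 F [-0.16 -0.27 -1.35]
```

Emit:
arm_command --rows "3 3 0.1 -2.8 -0.006; 3 6 0.1 -2.8 -0.006; 3 8.1 0.1 -2.8 -0.006; 3 8.1 0.1 -2.8 -0.006; 3 8.1 0.1 -2.8 -0.006; 3 8.1 0.1 -2.8 -0.006"

```text
t: 7.18
position: [0.55, 0.2097, 0.0791]
ee_rot: [[0.012, -0.36, 0.933], [-0.003, 0.933, 0.36], [-1.0, -0.007, 0.01]]
contact_force: [1.2, 0.1, -0.7]
width: 0.0396
```

```bash
python3 -c "
from h import *
go([.5483,.2108,.059],111.2)
c=r.camera('wrist'); save(c,'w5');np.savez('w5.npz',**c)
go([.5483,.2108,.059],111.2)
s=r.sense();R=s['ee_rot'];p0=s['position']
for v in range(242,290,3):
  print(v,[np.round(R.T@(w(c,u,v)-p0)*1000,1) for u in (285,325,365)])
"
```

```text
t 7.18 pos [0.55   0.2097 0.0791] yaw 111.1 w 0.0396 | shift cm [ 2.01  0.18 -0.14] spin -0.001 rows 1 F [ 1.21  0.1  -0.67]
t 7.23 pos [0.5503 0.2102 0.0795] yaw 111.1 w 0.0395 | shift cm [ 2.05  0.14 -0.18] spin -0.001 rows 1 F [ 0.39 -0.31 -2.43]
242 [array([ 59.6, -21.7, -15.7]), array([ 44. ,  -0.3, -19.6]), array([ 45.3,  19.6, -19.3])]
245 [array([ 60.5, -21.8, -13.8]), array([ 44.4,  -0.3, -18. ]), array([ 44.1,  19.5, -18.1])]
248 [array([ 60.2, -21.9, -12.2]), array([ 44.2,  -0.3, -16.5]), array([ 44.5,  19.6, -16.4])]
251 [array([ 59.8, -21.9, -10.6]), array([ 45.5,  -0.3, -14.6]), array([ 44.2,  19.6, -14.9])]
254 [array([ 22.5, -18. , -19.8]), array([ 22.1,  -0.3, -19.9]), array([ 22.9,  17.3, -19.6])]
257 [array([ 17.9, -17.5, -19.7]), array([ 18.1,  -0.3, -19.7]), array([ 18. ,  16.9, -19.7])]
260 [array([ 13. , -17. , -19.9]), array([ 13.6,  -0.3, -19.7]), array([ 13.6,  16.4, -19.7])]
263 [array([  8.8, -16.6, -19.9]), array([  9.2,  -0.3, -19.8]), array([  9.4,  16. , -19.7])]
266 [array([  8.3, -16.6, -18.8]), array([  8.7,  -0.3, -18.7]), array([  7.6,  15.8, -19. ])]
269 [array([  8.2, -16.6, -17.6]), array([ 10.2,  -0.3, -16.9]), array([  8.2,  15.9, -17.5])]
272 [array([  8.8, -16.7, -16.1]), array([  9. ,  -0.3, -16. ]), array([ 10.1,  16.2, -15.6])]
275 [array([ 10.3, -16.9, -14.3]), array([  8.5,  -0.3, -14.9]), array([  9.3,  16.1, -14.6])]
278 [array([  8.7, -16.8, -13.5]), array([  8.8,  -0.3, -13.5]), array([ 10.1,  16.2, -13. ])]
281 [array([  8.9, -16.8, -12.2]), array([  8.6,  -0.3, -12.2]), array([  9.3,  16.2, -12. ])]
284 [array([  8.5, -16.8, -11. ]), array([  8.7,  -0.3, -10.9]), array([  9.9,  16.3, -10.4])]
287 [array([  9.1, -16.9,  -9.4]), array([ 8.9, -0.3, -9.5]), array([ 8.6, 16.2, -9.6])]
```

View pics/w5.png

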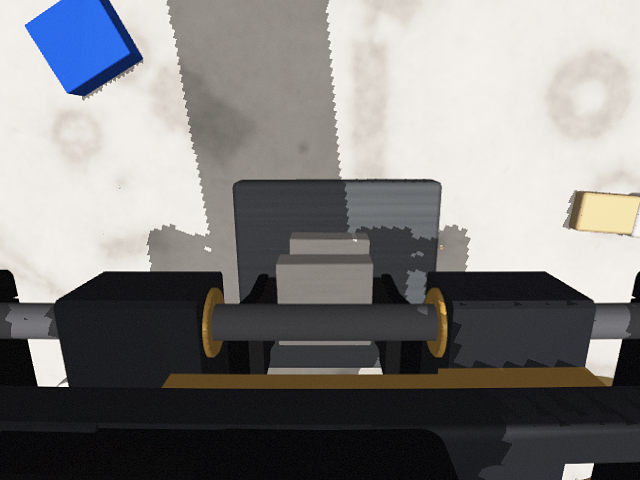

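```bash
python3 -c "
from h import *
c=dict(np.load('w5.npz'));s=r.sense();R=s['ee_rot'];p0=s['position']
for v in range(230,246,1): print(v,[np.round(R.T@(w(c,u,v)-p0)*1000,1) for u in (300,330,360)])
for v in (246,): print([(u,np.round(R.T@(w(c,u,v)-p0)*1000,1)) for u in list(range(286,295))+list(range(364,374))])
for v in (270,): print([(u,np.round(R.T@(w(c,u,v)-p0)*1000,1)) for u in list(range(274,282))+list(range(366,376))])
"
```

```text
230 [array([ 60.6, -13.6, -22. ]), array([ 59.8,   2.4, -22.2]), array([ 60.4,  18.4, -22. ])]
231 [array([ 59.5, -13.6, -21.7]), array([ 59.9,   2.4, -21.6]), array([ 59.6,  18.3, -21.6])]
232 [array([ 57.5, -13.4, -21.6]), array([ 58.1,   2.4, -21.5]), array([ 58.9,  18.3, -21.3])]
233 [array([ 54.9, -13.3, -21.7]), array([ 56. ,   2.3, -21.4]), array([ 57.1,  18.1, -21.1])]
234 [array([ 53.3, -13.2, -21.5]), array([ 54.2,   2.3, -21.3]), array([ 55. ,  17.9, -21.1])]
235 [array([ 50.8, -13. , -21.6]), array([ 53.1,   2.3, -21. ]), array([ 53.1,  17.8, -21. ])]
236 [array([ 48.1, -12.9, -21.7]), array([ 49.4,   2.2, -21.4]), array([ 50.4,  17.5, -21.1])]
237 [array([ 47.9, -12.9, -21.3]), array([ 47.2,   2.2, -21.4]), array([ 49.1,  17.4, -20.9])]
238 [array([ 46.1, -12.8, -21.2]), array([ 46.1,   2.2, -21.2]), array([ 45.7,  17.1, -21.2])]
239 [array([ 44.3, -12.7, -21.1]), array([ 44.2,   2.2, -21.1]), array([ 45.5,  17.1, -20.8])]
240 [array([ 44.3, -12.7, -20.6]), array([ 44.3,   2.2, -20.6]), array([ 44.8,  17. , -20.4])]
241 [array([ 44.5, -12.7, -20. ]), array([ 44.4,   2.2,
[... 1084 characters left out ...]
), (373, array([ 60.3,  25.6, -13.2]))]
[(274, array([ 59.8, -28.2,   0.2])), (275, array([ 59.4, -27.6,   0. ])), (276, array([  8.8, -20.4, -17. ])), (277, array([  8.4, -19.9, -17.1])), (278, array([  9.5, -19.6, -16.7])), (279, array([  8.4, -19.1, -17.1])), (280, array([  9.3, -18.8, -16.8])), (281, array([  8.9, -18.3, -16.9])), (366, array([  9.9,  16.5, -16.5])), (367, array([ 10.2,  17. , -16.4])), (368, array([  8.9,  17.2, -16.9])), (369, array([  8.5,  17.6, -17. ])), (370, array([  8.4,  18. , -17. ])), (371, array([  8.8,  18.4, -16.9])), (372, array([  8.2,  18.8, -17.1])), (373, array([  9.7,  19.4, -16.6])), (374, array([60.8, 26.6,  0.6])), (375, array([59.3, 26.9,  0.1]))]
```

Emit:
arm_command --rows "3 0.5 0.2 -0.16 0; 3 1.2 0.2 -0.16 0; 3 1.8 0.2 -0.16 0; 3 1.95 0.2 -0.16 0; 3 1.95 0.2 -0.16 0; 3 1.95 0.2 -0.16 0"

```text
t: 7.73
position: [0.5482, 0.2114, 0.0597]
ee_rot: [[0.012, -0.361, 0.933], [-0.003, 0.933, 0.361], [-1.0, -0.007, 0.01]]
contact_force: [-0.9, -0.0, -2.0]
width: 0.0397
```

```bash
python3 -c "
from h import *
c=r.camera('wrist'); save(c,'w6');np.savez('w6.npz',**c)
go([.5483,.2108,.059],111.2)
s=r.sense();R=s['ee_rot'];p0=s['position']
for v in range(236,272,2): print(v,[np.round(R.T@(w(c,u,v)-p0)*1000,1) for u in (300,330,360)])
a=cv2.resize(c['color'][220:310,250:400],None,fx=5,fy=5,interpolation=cv2.INTER_CUBIC);cv2.imwrite('pics/w6c.png',a[:,:,::-1])
"
```

```text
t 7.78 pos [0.5484 0.2115 0.06  ] yaw 111.1 w 0.0393 | shift cm [ 0.1  -0.06 -0.04] spin -0.001 rows 1 F [ 0.23 -0.3  -2.26]
236 [array([ 39.8, -12. , -23.4]), array([ 39.6,   2.5, -23.5]), array([ 38.4,  16.8, -23.8])]
238 [array([ 40.6, -12.1, -22.3]), array([ 40.4,   2.5, -22.3]), array([ 39. ,  16.9, -22.6])]
240 [array([ 40.3, -12.1, -21.3]), array([ 39.5,   2.5, -21.5]), array([ 40.6,  17. , -21.2])]
242 [array([ 39.2, -12. , -20.6]), array([ 39.9,   2.5, -20.4]), array([ 39.8,  17. , -20.4])]
244 [array([ 37.2, -11.9, -20.2]), array([ 38.3,   2.4, -19.9]), array([ 39.6,  17. , -19.5])]
246 [array([ 33.6, -11.7, -20.1]), array([ 34.2,   2.4, -20. ]), array([ 35.8,  16.6, -19.5])]
248 [array([ 30.2, -11.5, -20.1]), array([ 31.6,   2.4, -19.7]), array([ 31.5,  16.3, -19.7])]
250 [array([ 27.3, -11.3, -20. ]), array([ 28.8,   2.3, -19.5]), array([ 28.6,  16. , -19.6])]
252 [array([ 24.8, -11.1, -19.7]), array([ 25.8,   2.3, -19.4]), array([ 25.7,  15.7, -19.5])]
254 [array([ 22.4, -11. , -19.5]), array([ 21.6,   2.2, -19.7]), array([ 22.3,  15.4, -19.5])]
256 [array([ 19.3, -10.8, -19.5]), array([ 19.1,   2.2, -19.6]), array([ 18.6,  15.1, -19.7])]
258 [array([ 15.9, -10.6, -19.6]), array([ 14.8,   2.1, -19.9]), array([ 15.5,  14.8, -19.7])]
260 [array([ 12.9, -10.4, -19.7]), array([ 13.1,   2.1, -19.6]), array([ 11.7,  14.5, -20. ])]
262 [array([ 11.1, -10.3, -19.4]), array([ 10.7,   2.1, -19.5]), array([ 10. ,  14.4, -19.7])]
264 [array([  9.5, -10.2, -19. ]), array([ 10.1,   2.1, -18.8]), array([  9.2,  14.3, -19.1])]
266 [array([  9.5, -10.2, -18.1]), array([  9.1,   2.1, -18.3]), array([  8.9,  14.3, -18.3])]
268 [array([  8.6, -10.2, -17.6]), array([  9.3,   2.1, -17.3]), array([  8.8,  14.3, -17.5])]
270 [array([  7.9, -10.2, -17. ]), array([  9. ,   2.1, -16.6]), array([  8.9,  14.3, -16.6])]
```

View pics/w6c.png

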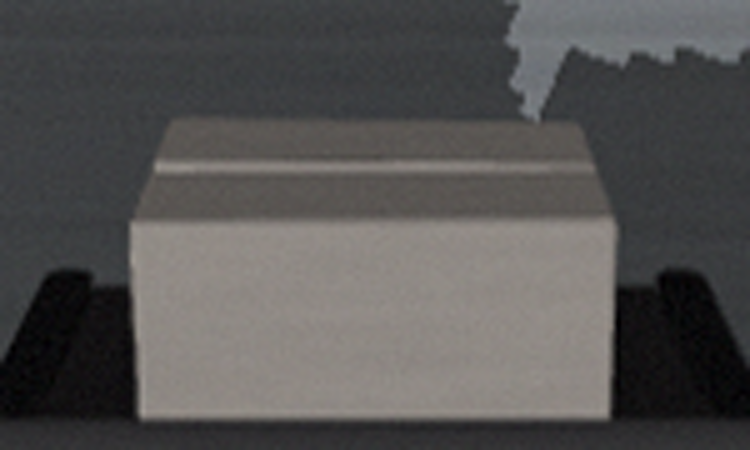

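Emit:
arm_command --rows "3 0.1 0 0 0; 3 0.12 0 0 0; 3 0.12 0 0 0; 4.4 0.1 0 0 0; 5.2 0.1 0 0 0; 6 0.1 0 0 0; 6.5 0.1 0 0 0; 6.5 0 0 0 0; 6.5 -2 0 0 0; 6.5 -4 0 0 0"

```text
t: 8.62
position: [0.547, 0.2112, 0.0995]
ee_rot: [[0.01, -0.361, 0.933], [-0.004, 0.933, 0.361], [-1.0, -0.007, 0.008]]
contact_force: [0.7, 0.2, 1.3]
width: 0.0639
```

Emit:
arm_command --rows "8 -4 0 0.5 0; 8 -7 0 1 0; 8 -10 0 2 0; 8 -10 0 2 0; 8 -10 0 2 0"

```text
t: 9.03
position: [0.566, 0.2193, 0.2018]
ee_rot: [[0.014, -0.361, 0.933], [-0.002, 0.933, 0.361], [-1.0, -0.007, 0.012]]
contact_force: [-1.3, -0.3, -0.9]
width: 0.0793
```

```bash
python3 -c "
from h import *
c=r.camera('wrist'); save(c,'w7');np.savez('w7.npz',**c)
go([.5483,.2108,.059],111.2)
blockfit(c,[.547,.2105],.050)
t=r.camera('top');np.savez('top1.npz',**t);blockfit(t,[.547,.2105],.050)
"
```

```text
t 9.08 pos [0.5645 0.2187 0.1999] yaw 111.1 w 0.0797 | shift cm [14.07 -0.06 -1.92] spin -0.001 rows 4 F [-0.58 -0.47 -0.79]
n 2550 rect ((547.732666015625, 210.69949340820312), (37.08663558959961, 39.78901290893555), 21.44430923461914) mean [0.54725335 0.21061832 0.04949986] medz 0.04953256784517493
n 446 rect ((546.5484008789062, 211.47947692871094), (37.530338287353516, 41.02570724487305), 20.832809448242188) mean [0.54590977 0.2111215  0.04946916] medz 0.04934018695854364
```

View pics/w7.png

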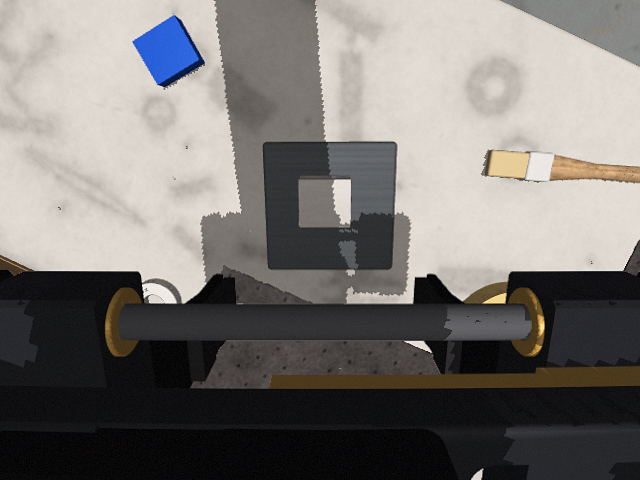

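```bash
python3 -c "
from h import *
go([.545,-.235,.25],95)
"
```

```text
t 9.13 pos [0.5638 0.2184 0.1987] yaw 111.2 w 0.0796 | shift cm [ -4.94 -41.64 -18.08] spin 0.282 rows 11 F [ 0.31 -0.26  0.49]
```

Emit:
arm_command --rows "7 -1 -3.8 -1.6 0; 7 -2 -7.6 -3.2 0; 7 -3 -11.4 -4.8 0; 7 -4 -15.2 -6.5 0.05; 7 -4.9 -19 -8.2 0.1; 7 -4.9 -22.8 -9.8 0.15; 7 -4.9 -26.6 -11.4 0.2; 7 -4.9 -30.4 -13 0.25; 7 -4.9 -34.2 -14.7 0.28; 7 -4.9 -38 -16.4 0.28"

```text
t: 9.97
position: [0.5461, -0.1934, 0.2476]
ee_rot: [[0.005, -0.088, 0.996], [-0.004, 0.996, 0.088], [-1.0, -0.004, 0.004]]
contact_force: [0.2, -0.4, -0.3]
width: 0.0701
```

```bash
python3 -c "
from h import *
go([.545,-.235,.25],95)
"
```

```text
t 9.97 pos [ 0.5461 -0.1934  0.2476] yaw 95.1 w 0.0701 | shift cm [-0.23 -4.14 -0.47] spin 0.001 rows 1 F [ 0.22 -0.39 -0.32]
```

Emit:
arm_command --rows "7 -0.2 -3 -0.5 0; 7 -0.2 -4.1 -0.5 0; 7 -0.2 -4.1 -0.5 0; 7 -0.2 -4.1 -0.5 0; 7 -0.2 -4.1 -0.5 0"

```text
t: 10.38
position: [0.5449, -0.232, 0.2486]
ee_rot: [[0.003, -0.091, 0.996], [-0.002, 0.996, 0.091], [-1.0, -0.002, 0.003]]
contact_force: [-0.8, 0.7, -0.3]
width: 0.0701
```

```bash
python3 -c "
from h import *
c=r.camera('wrist'); save(c,'w8');np.savez('w8.npz',**c)
for d in r.outline_of('wrist','gauge_handle'): print(d['p'],d['region'].sum()); np.save('gm.npy',d['region']); break
go([.545,-.235,.25],95)
"
```

```text
0.87 2087
t 10.48 pos [ 0.5452 -0.232   0.2492] yaw 95.3 w 0.0701 | shift cm [-0.08 -0.3  -0.04] spin 0.005 rows 1 F [-0.1  -0.66 -0.61]
```

View pics/w8.png

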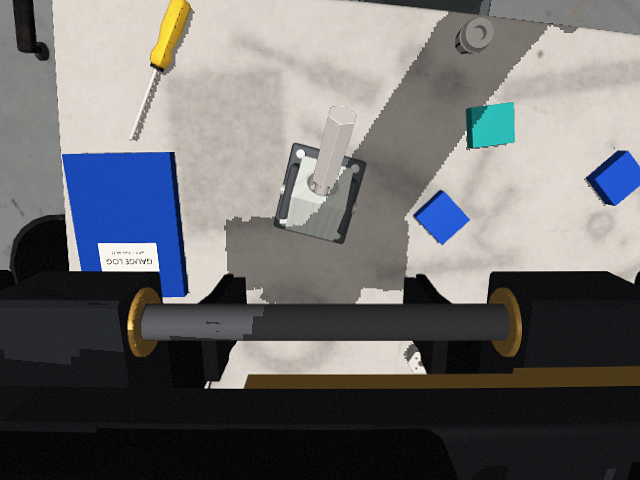

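```bash
cat > fit.py <<'E'
from h import *
from scipy.optimize import least_squares
np.set_printoptions(precision=4,suppress=True)
def gaugefit(P, a0, d0, verbose=True, zax=None):
    """fit hex prism faces: nearest-of-8 face distance. params: axis pt a, dir angles, roll fixed (flat normal level)"""
    def frame(th,ph,roll):
        y=np.array([np.cos(ph)*np.cos(th),np.cos(ph)*np.sin(th),np.sin(ph)])
        h=np.cross([0,0,1],y); h/=np.linalg.norm(h); v=np.cross(y,h)
        return y,np.cos(roll)*h+np.sin(roll)*v,-np.sin(roll)*h+np.cos(roll)*v
    th0=np.arctan2(d0[1],d0[0]); ph0=np.arcsin(d0[2])
    def res(x):
        y,h,v=frame(x[3],x[4],x[5]); q=P-x[:3]; l=q@y; 
        rr=np.max([ (q@(np.cos(k)*h+np.sin(k)*v)) for k in np.arange(6)*np.pi/3],axis=0)-.00975
        return np.maximum(rr,l-.033)   # signed dist to prism w/ end cap at +33mm
    x0=np.r_[a0,th0,ph0,0.]
    s=least_squares(res,x0,loss='soft_l1',f_scale=.001,x_scale=[.01,.01,.01,.1,.1,.1])
    y,h,v=frame(*s.x[3:]); 
    if verbose: print('handle mid',s.x[:3],'axis',y,'plan yaw',np.degrees(s.x[3]),'elev',np.degrees(s.x[4]),'roll',np.degrees(s.x[5]),'med|res| mm',1000*np.median(abs(s.fun)))
    return s.x[:3],y
E
python3 - <<'E'
from fit import *
c=dict(np.load('w8.npz')); m=np.load('gm.npy')
v,u=np.nonzero(cv2.erode(m.astype(np.uint8),np.ones((3,3)))); P=np.array([w(c,a,b) for a,b in zip(u,v) if c['depth'][b,a]>0])
print(len(P),P.min(0),P.max(0))
P=P[(P[:,2]>.062)]
A=gaugefit(P,[.48,-.235,.08],np.array([-.707,0,.707]))
t=dict(np.load('top1.npz'))
r.camera('top'); 
for d in r.outline_of('top','gauge_handle')[:1]:
    v,u=np.nonzero(cv2.erode(d['region'].astype(np.uint8),np.ones((3,3)))); P=np.array([w(t,a,b) for a,b in zip(u,v) if t['depth'][b,a]>0]); P=P[P[:,2]>.062]; print(len(P))
    gaugefit(P,[.48,-.235,.08],np.array([-.707,0,.707]))
s=dict(np.load('scene0.npz'))
r.camera('scene'); 
for d in r.outline_of('scene','gauge_handle')[:1]:
    v,u=np.nonzero(cv2.erode(d['region'].astype(np.uint8),np.ones((3,3)))); P=np.array([w(s,a,b) for a,b in zip(u,v) if s['depth'][b,a]>0]); P=P[P[:,2]>.06]; print(len(P))
    gaugefit(P,[.48,-.235,.08],np.array([-.707,0,.707]))
E
```

```text
1818 [ 0.4534 -0.2453  0.0387] [ 0.5223 -0.2197  0.1085]
handle mid [ 0.4833 -0.2318  0.0787] axis [-0.751   0.1333  0.6467] plan yaw 169.93743838028269 elev 40.29051831074393 roll -0.15005559664900167 med|res| mm 0.3343654231713266
337
handle mid [ 0.4821 -0.2311  0.0785] axis [-0.7567  0.1354  0.6396] plan yaw 169.85543668499375 elev 39.758693836353665 roll -5.787721412933179 med|res| mm 0.6984675559520738
276
handle mid [ 0.4831 -0.2324  0.0776] axis [-0.7547  0.1226  0.6445] plan yaw 170.77106869783543 elev 40.12783166484479 roll -1.2207919445770514 med|res| mm 0.49741874519991686
```

```bash
python3 -c "
from h import *
go([.4832,-.2318,.15],80)
"
```

```text
t 10.68 pos [ 0.545  -0.2335  0.2498] yaw 95.2 w 0.0702 | shift cm [ 9.95  0.76 -6.18] spin 0.265 rows 3 F [ 1.04 -0.39  0.16]
```

Emit:
arm_command --rows "5 3 0.3 -3 0.1; 5 6 0.6 -6 0.2; 5 9 0.76 -6.2 0.265; 5 9.95 0.76 -6.2 0.265; 5 9.95 0.76 -6.2 0.265; 5 9.95 0.76 -6.2 0.265; 5 9.95 0.76 -6.2 0.265"

```text
t: 11.27
position: [0.4854, -0.2324, 0.1518]
ee_rot: [[0.008, 0.172, 0.985], [-0.005, 0.985, -0.172], [-1.0, -0.003, 0.009]]
contact_force: [0.3, -0.9, 0.1]
width: 0.0503
```

```bash
python3 -c "
from h import *
c=r.camera('wrist'); save(c,'w9')
go([.4832,-.2318,.0785],80)
"
```

```text
t 11.32 pos [ 0.4853 -0.2324  0.1518] yaw 80.1 w 0.0502 | shift cm [ 7.33  0.05 -0.28] spin 0.001 rows 2 F [ 0.78 -0.58 -0.43]
```

View pics/w9.png

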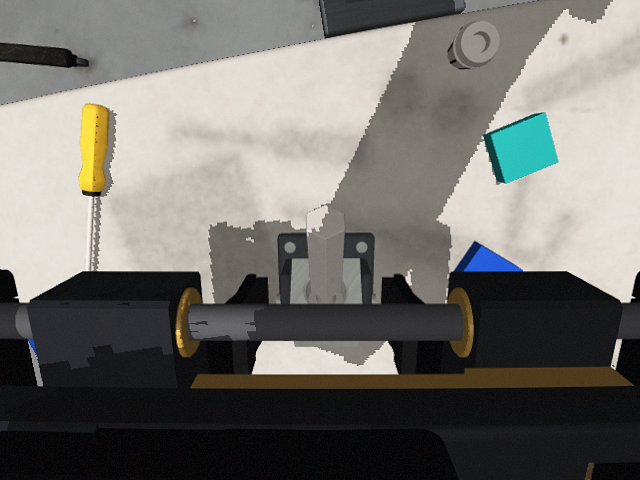

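Emit:
arm_command --rows "5 3 0.05 -0.28 0; 5 5.5 0.05 -0.28 0; 5 7.3 0.05 -0.28 0; 5 7.3 0.05 -0.28 0; 5 7.3 0.05 -0.28 0; 4 7.3 0.05 -0.28 0; 3 7.3 0.05 -0.28 0; 2 7.3 0.05 -0.28 0; 1 7.3 0.05 -0.28 0; 1 7.3 0.05 -0.28 0"

```text
t: 12.15
position: [0.4836, -0.2319, 0.0795]
ee_rot: [[0.01, 0.172, 0.985], [-0.005, 0.985, -0.172], [-1.0, -0.003, 0.01]]
contact_force: [1.0, 0.4, 0.6]
width: 0.0245
```

Emit:
arm_command --rows "1 0 0 0 0; 1 0 0 0 0; 1 0 0 0 0"

```text
t: 12.4
position: [0.4836, -0.2317, 0.0796]
ee_rot: [[0.01, 0.172, 0.985], [-0.005, 0.985, -0.172], [-1.0, -0.003, 0.01]]
contact_force: [-0.9, 0.2, 1.4]
width: 0.019
```

```bash
python3 -c "
from h import *
c=r.camera('wrist'); save(c,'w10'); np.savez('w10.npz',**c)
go([.4832,-.2318,.0785],80)
"
```

```text
t 12.45 pos [ 0.4836 -0.2317  0.0796] yaw 80.1 w 0.0190 | shift cm [ 0.11 -0.02 -0.04] spin 0.002 rows 1 F [-0.84  0.02  0.81]
```

View pics/w10.png

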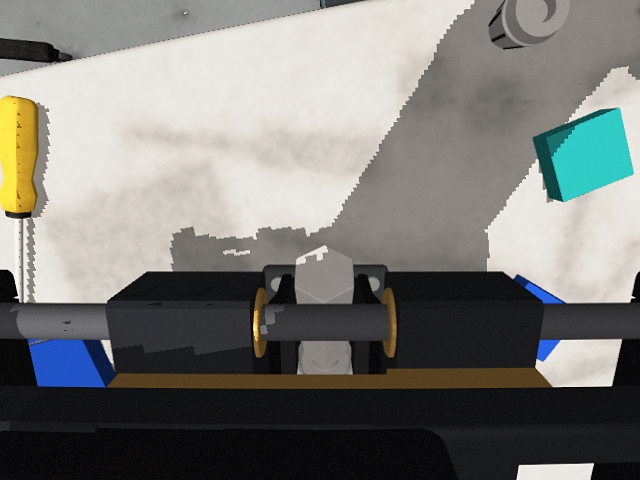

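Emit:
arm_command --rows "1 -0.4 0 -0.4 0; 1 -0.8 0 -0.8 0; 1 -1.2 0 -1.2 0; 1 -1.6 0 -1.6 0; 1 -2 0 -2 0; 1 -2 0 -2 0"

```text
t: 12.95
position: [0.4623, -0.2281, 0.1002]
ee_rot: [[0.009, 0.173, 0.985], [-0.004, 0.985, -0.173], [-1.0, -0.002, 0.01]]
contact_force: [0.3, 0.8, -1.4]
width: 0.0192
```

```bash
cat > look.py <<'E'
from fit import *
import sys
def look(tag,zcut=.0):
    s=r.sense(); out=[]
    for n in ['scene','wrist','top'][:int(sys.argv[2]) if len(sys.argv)>2 else 2]:
        c=r.camera(n); save(c,tag+n); np.savez(tag+n+'.npz',**c)
        o=r.outline_of(n,'gauge_handle')
        if not o: print(n,'none'); continue
        m=cv2.erode(o[0]['region'].astype(np.uint8),np.ones((3,3))); v,u=np.nonzero(m)
        P=np.array([w(c,a,b) for a,b in zip(u,v) if c['depth'][b,a]>0])
        e=P.mean(0); print(n,o[0]['p'],len(P),'mean',e)
        u,sv,vt=np.linalg.svd(P-e,full_matrices=False); d=vt[0]*np.sign(-vt[0][0]); print('  pca',d,'extent',np.ptp((P-e)@d),'elev',np.degrees(np.arcsin(d[2])),'dist-from-TCP line')
        Q=P[((P-s['position'])@d>-.03)&((P-s['position'])@d<.04)&(np.linalg.norm(P-s['position'],axis=1)<.05)]; print(len(Q))
        if len(Q)>60: gaugefit(Q,s['position'],d)
    print('tcp',s['position'],'t',r.sense()['t'],'w',s['width'],'F',s['contact_force'])
if __name__=='__main__': look(sys.argv[1])
E
python3 look.py a1
```

```text
scene 0.77 281 mean [ 0.4669 -0.236   0.0934]
  pca [-0.754   0.1559  0.6381] extent 0.10077204372994655 elev 39.64750586573371 dist-from-TCP line
156
handle mid [ 0.4622 -0.2294  0.0984] axis [-0.7698  0.1445  0.6218] plan yaw 169.36961807464937 elev 38.44508201751938 roll 0.9559124692166502 med|res| mm 0.5744576894731752
wrist 0.58 4152 mean [ 0.4571 -0.2273  0.1079]
  pca [-0.7949  0.1376  0.5909] extent 0.09406540242190035 elev 36.22281989158406 dist-from-TCP line
3422
handle mid [ 0.4624 -0.2282  0.0987] axis [-0.7572  0.1324  0.6396] plan yaw 170.08054968248993 elev 39.76462320952908 roll -0.11255871380655702 med|res| mm 0.2589779623052915
tcp [ 0.4623 -0.2281  0.1002] t 13.15 w 0.019217896189380218 F [ 0.3049  0.7506 -1.4477]
```

View pics/a1scene.png

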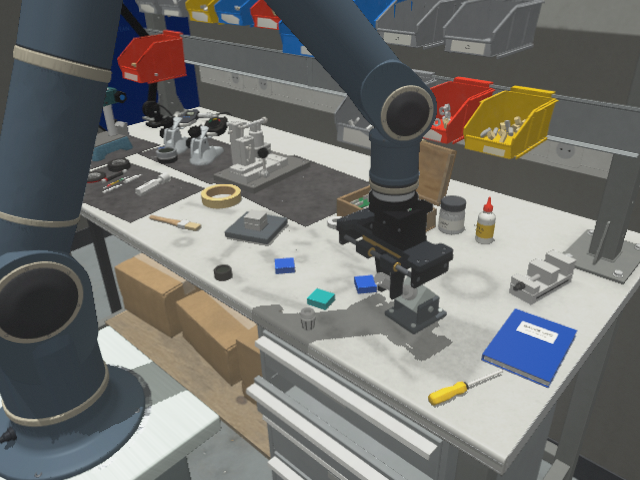

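Emit:
arm_command --rows "1 -0.5 0 -0.5 0; 1 -1 0 -1 0; 1 -1.5 0 -1.5 0; 1 -2 0 -2 0; 1 -2.4 0 -2.4 0; 1 -2.4 0 -2.4 0; 1 -4 0 -2.4 0; 1 -5.5 0 -2.4 0; 1 -5.5 0 -2.4 0; 1 -5.5 0 -2.4 0"

```text
t: 13.98
position: [0.4397, -0.2238, 0.1545]
ee_rot: [[0.011, 0.172, 0.985], [-0.005, 0.985, -0.172], [-1.0, -0.003, 0.012]]
contact_force: [0.1, -0.0, -2.6]
width: 0.0193
```

```bash
python3 look.py a2; python3 -c "
import cv2
a=cv2.imread('pics/a2scene.png')[220:360,320:480]; cv2.imwrite('pics/a2c.png',cv2.resize(a,None,fx=4,fy=4))"
```

```text
scene 0.74 334 mean [ 0.4497 -0.2333  0.1432]
  pca [-0.7581  0.1648  0.6309] extent 0.10955276334736688 elev 39.11842496640082 dist-from-TCP line
161
handle mid [ 0.4393 -0.2247  0.1529] axis [-0.7555  0.1431  0.6393] plan yaw 169.27879973780966 elev 39.739268765881256 roll -2.409053577681719 med|res| mm 0.5815420463748597
wrist 0.97 4108 mean [ 0.4329 -0.2226  0.1615]
  pca [-0.7928  0.1375  0.5938] extent 0.09125616218028226 elev 36.42706533543568 dist-from-TCP line
3421
handle mid [ 0.4381 -0.2235  0.1524] axis [-0.7552  0.1321  0.6421] plan yaw 170.07840253549574 elev 39.9449340572728 roll 0.032075053676844906 med|res| mm 0.2494885789639228
tcp [ 0.4397 -0.2238  0.1545] t 14.1833 w 0.019270265700905356 F [ 0.0651 -0.0273 -2.5518]
```

View pics/a2c.png

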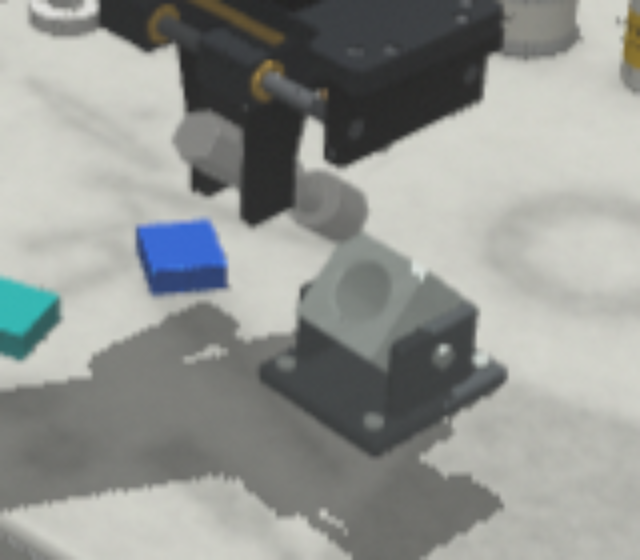

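Run:
```python
from fit import *
c=dict(np.load('a2scene.npz'))
P=[]
for v in range(270,330):
  for u in range(380,450):
    if c['depth'][v,u]>0: P.append(w(c,u,v))
P=np.array(P); 
xh=np.array([np.cos(np.radians(-10)),np.sin(np.radians(-10)),0]); yh=np.array([-xh[1],xh[0],0])
m=np.array([.5085,-.2363,.058])
q=P-m; X=q@xh*1000;Y=q@yh*1000;Z=P[:,2]*1000
k=(abs(Y)<40)&(Z>20)&(X>-30)&(Z<95)
o=np.argsort(-Z[k])[:25]
print(np.c_[X[k],Y[k],Z[k]][o])
for y in range(-24,25,6):
  s=k&(abs(Y-y)<3); 
  if s.sum(): i=np.argmax(np.where(s,Z,0)); print(y,X[i],Y[i],Z[i])
w8=dict(np.load('w8.npz'));P=np.array([w(w8,u,v) for v in range(140,250) for u in range(270,370)])
q=P-m; X=q@xh*1000;Y=q@yh*1000;Z=P[:,2]*1000
for x in range(-10,40,3):
  s=(abs(X-x)<1.5)&(abs(Y-17)<5); print(x,s.sum(),np.median(Z[s]) if s.sum() else 0, end=' | ')
  s=(abs(X-x)<1.5)&(abs(Y+17)<5); print(x,s.sum(),np.median(Z[s]) if s.sum() else 0)
```

```text
[[ 17.8825   9.7429  74.6509]
 [ 17.8753  -2.2119  74.5955]
 [ 17.7456  14.4251  74.3948]
 [ 18.3959   7.7322  73.3811]
 [ 19.1786 -24.3832  73.3184]
 [ 16.389    5.758   73.1635]
 [ 17.2574  -2.9326  73.1557]
 [ 19.4552 -12.5836  73.1328]
 [ 17.697  -18.8912  73.0971]
 [ 19.4765   3.9378  72.7993]
 [ 18.9371 -15.4332  72.7918]
 [ 17.6281 -14.3477  72.7822]
 [ 18.2611   5.143   72.6889]
 [ 18.5837 -22.7069  72.6818]
 [ 14.74    -7.7589  72.6162]
 [ 17.4878 -21.4526  72.4888]
 [ 16.0079   7.718   72.3072]
 [ 19.2847  13.3352  72.2101]
 [ 15.757   12.2886  72.1394]
 [ 14.8224 -14.7428  72.1365]
 [ 20.2148 -18.9362  72.029 ]
 [ 18.1575  14.6403  72.0124]
 [ 15.8911 -11.4064  71.974 ]
 [ 16.3639 -15.6241  71.9368]
 [ 16.9776   3.8236  71.8304]]
-24 19.178600299149867 -24.38320758779396 73.31844291110995
-18 17.69695273415809 -18.8911861570918 73.09707199221438
-12 19.455247325130845 -12.583595912447612 73.13282413572053
-6 14.740047873938018 -7.758904984314678 72.6162005533454
0 17.875349592472496 -2.21194691525827 74.59554216533265
6 18.395857844628235 7.732183954197284 73.3810574060133
[... 328 characters left out ...]
2651
-1 45 53.785519918692515 | -1 45 53.3529899024186
2 46 56.92993446371528 | 2 46 56.56522571445133
5 48 60.00142645446388 | 5 49 59.574447066064685
8 52 63.304716585722616 | 8 48 62.9675007625711
11 49 66.01847969073327 | 11 48 65.93354476221182
14 50 69.40261521996572 | 14 53 68.8294023540576
17 52 72.21080250296868 | 17 50 72.18144386846944
20 35 73.41144672841216 | 20 41 73.16644877111422
23 34 70.39321360952525 | 23 36 70.56355411014006
26 35 67.13300258961723 | 26 34 67.53927413192201
29 34 64.35944546135208 | 29 33 64.45384235292356
32 31 61.678990081823756 | 32 32 61.678781468552856
35 30 58.48791229852601 | 35 33 58.45681739024733
38 32 55.26560666196206 | 38 31 55.50048337855068
```

Emit:
arm_command --rows "1 0 0 2 0; 1 0 0 4 0; 1 0.5 0 4.8 0; 1 1.5 0 4.83 0; 1 1.9 0 4.83 0; 1 1.9 0 4.83 0; 1 1.9 0 4.83 0"

```text
t: 14.77
position: [0.4846, -0.2316, 0.1335]
ee_rot: [[0.004, 0.173, 0.985], [-0.003, 0.985, -0.173], [-1.0, -0.002, 0.005]]
contact_force: [-0.8, -0.0, -2.2]
width: 0.0189
```

```bash
python3 look.py a3; python3 -c "
import cv2
a=cv2.imread('pics/a3scene.png')[220:360,320:480]; cv2.imwrite('pics/a3c.png',cv2.resize(a,None,fx=4,fy=4))"
```

```text
scene 0.77 344 mean [ 0.4925 -0.2404  0.1233]
  pca [-0.7503  0.1785  0.6365] extent 0.1107367474739207 elev 39.53199945272558 dist-from-TCP line
182
handle mid [ 0.484  -0.2325  0.1313] axis [-0.7411  0.1395  0.6568] plan yaw 169.3369928786278 elev 41.05343112118562 roll -2.0198266547235915 med|res| mm 0.5850418632568746
wrist 0.8 4174 mean [ 0.4796 -0.2311  0.1428]
  pca [-0.7932  0.1346  0.5939] extent 0.09213961366532966 elev 36.43688082049933 dist-from-TCP line
3468
handle mid [ 0.485  -0.232   0.1336] axis [-0.7544  0.1324  0.643 ] plan yaw 170.0467334887837 elev 40.01416349563487 roll -0.0038772953948412185 med|res| mm 0.2609821401630347
tcp [ 0.4846 -0.2316  0.1335] t 14.9667 w 0.01894972575554995 F [-0.8462 -0.0018 -2.2073]
```

View pics/a3c.png

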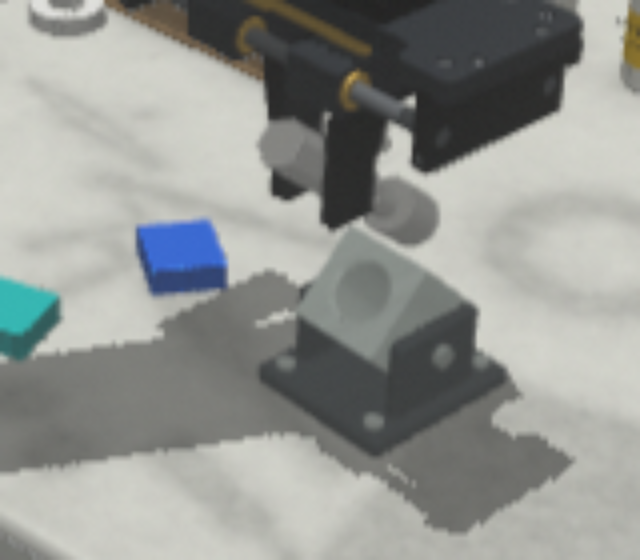

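Emit:
arm_command --rows "1 0.7 0 0 0; 1 1.1 0 -0.35 0; 1 1.5 0 -0.75 0; 1 2 0 -1.1 0; 1 2.45 0 -1.43 0; 1 2.45 0 -1.43 0"

```text
t: 15.47
position: [0.4712, -0.2294, 0.1095]
ee_rot: [[0.007, 0.173, 0.985], [-0.004, 0.985, -0.173], [-1.0, -0.002, 0.007]]
contact_force: [0.7, -0.3, 2.4]
width: 0.019
```

```bash
python3 look.py a4; python3 -c "
import cv2
a=cv2.imread('pics/a4scene.png')[220:360,320:480]; cv2.imwrite('pics/a4c.png',cv2.resize(a,None,fx=4,fy=4))"
```

```text
scene 0.61 1653 mean [ 0.513  -0.2495  0.0295]
  pca [-0.3873  0.7186 -0.5775] extent 0.09130115389147164 elev -35.27744803528979 dist-from-TCP line
0
wrist 0.86 4664 mean [ 0.4592 -0.2276  0.1202]
  pca [-0.9485  0.1688  0.2681] extent 0.06477499376235134 elev 15.552725970209117 dist-from-TCP line
4662
handle mid [ 0.4711 -0.2297  0.1088] axis [-0.9213  0.1636  0.3527] plan yaw 169.93330334196463 elev 20.650049052564963 roll -0.25988860269272207 med|res| mm 0.24377334565979947
tcp [ 0.4712 -0.2294  0.1095] t 15.6667 w 0.01897289247811511 F [ 0.7386 -0.343   2.4434]
```

View pics/a4c.png

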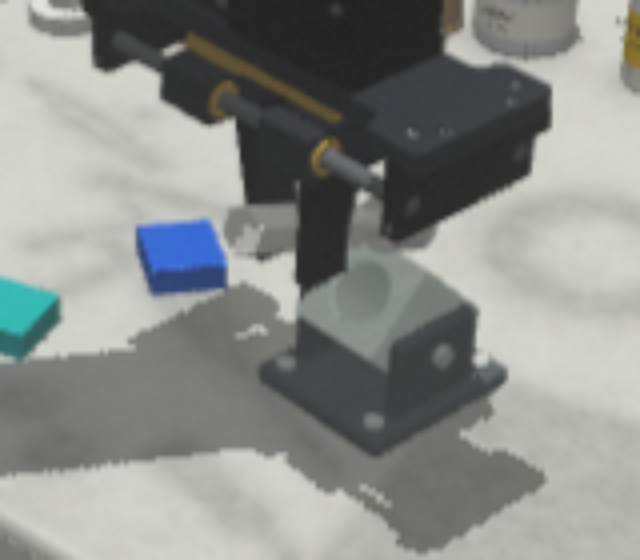

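Emit:
arm_command --rows "1 0.5 0 -0.25 0; 1 1 0 -0.5 0; 1 1.6 0 -0.7 0; 1 2.2 0 -0.83 0; 1 2.25 0 -0.84 0; 1 2.25 0 -0.84 0"

```text
t: 16.17
position: [0.462, -0.2278, 0.0866]
ee_rot: [[0.003, 0.173, 0.985], [-0.002, 0.985, -0.173], [-1.0, -0.002, 0.004]]
contact_force: [-1.9, -0.4, 1.5]
width: 0.0192
```

```bash
sed -i "s/\['scene','wrist','top'\]\[/['wrist','scene','top'][/" look.py; python3 look.py a5 1
```

```text
wrist 0.68 5007 mean [ 0.4504 -0.226   0.0933]
  pca [-0.9831  0.1763 -0.0488] extent 0.05657102715981062 elev -2.7966890246556293 dist-from-TCP line
5007
handle mid [ 0.4622 -0.2281  0.0855] axis [-0.9849  0.1728 -0.0066] plan yaw 170.04781617766773 elev -0.3780422988541618 roll -0.033398067983978375 med|res| mm 0.3018907968922735
tcp [ 0.462  -0.2278  0.0866] t 16.2667 w 0.01918400884122907 F [-1.918  -0.4493  1.4861]
```

View pics/a5wrist.png

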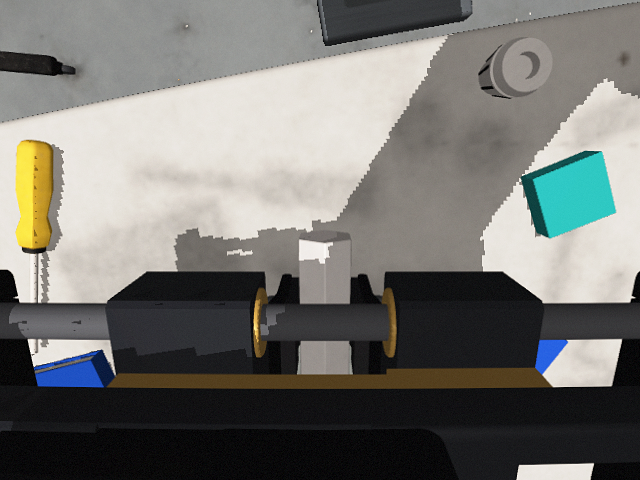

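Emit:
arm_command --rows "1 -1 0 0 0; 1 -3 0 0 0; 1 -6 0 0 0; 1 -9 0 0 0; 1 -10 0 0 0; 1 -10 0 0 0"

```text
t: 16.77
position: [0.4634, -0.2283, 0.1897]
ee_rot: [[0.009, 0.173, 0.985], [-0.004, 0.985, -0.173], [-1.0, -0.002, 0.01]]
contact_force: [0.4, 0.2, -3.1]
width: 0.0189
```

```bash
python3 look.py a6 1; python3 -c "
from h import *
a=np.radians(20); go([.5472-.065*np.cos(a),.2108-.065*np.sin(a),.185],110)"
```

```text
wrist none
tcp [ 0.4634 -0.2283  0.1897] t 16.8667 w 0.01888022279608047 F [ 0.4459  0.1586 -3.1401]
t 16.87 pos [ 0.4612 -0.2271  0.1863] yaw 80.1 w 0.0189 | shift cm [ 0.06 41.37 -4.72] spin -0.522 rows 10 F [ 0.13 -0.23 -2.55]
```

Emit:
arm_command --rows "1 0 2 -0.2 0; 1 0 5.5 -0.6 -0.05; 1 0 9 -1 -0.1; 1 0 12.5 -1.4 -0.15; 1 0 16 -1.8 -0.2; 1 0 19.5 -2.2 -0.25; 1 0 23 -2.6 -0.3; 1 0 26.5 -3 -0.35; 1 0 30 -3.4 -0.4; 1 0 33.5 -3.8 -0.45"

```text
t: 17.7
position: [0.4798, 0.1108, 0.1834]
ee_rot: [[-0.002, -0.276, 0.961], [-0.003, 0.961, 0.276], [-1.0, -0.002, -0.003]]
contact_force: [0.5, -0.3, -1.7]
width: 0.0192
```

```bash
python3 -c "
from h import *
a=np.radians(20); go([.5472-.065*np.cos(a),.2108-.065*np.sin(a),.16],110)"
```

```text
t 17.70 pos [0.4798 0.1108 0.1834] yaw 106.0 w 0.0192 | shift cm [2.32 7.3  2.76] spin -0.070 rows 2 F [ 0.53 -0.33 -1.7 ]
```

Emit:
arm_command --rows "1 0.3 2.5 0.9 -0.03; 1 1 4.5 1.8 -0.06; 1 1.6 6 2.4 -0.07; 1 2.2 7 2.7 -0.07; 1 2.3 7.3 2.76 -0.07; 1 2.3 7.3 2.76 -0.07; 1 2.3 7.3 2.76 -0.07; 1 2.3 7.3 2.76 -0.07"

```text
t: 18.37
position: [0.4865, 0.1868, 0.1604]
ee_rot: [[-0.002, -0.34, 0.941], [-0.004, 0.941, 0.34], [-1.0, -0.003, -0.003]]
contact_force: [0.2, 0.1, -1.3]
width: 0.0191
```

```bash
sed -i "s/\['wrist','scene','top'\]\[/['wrist','top','scene'][/" look.py; python3 look.py a7 3
python3 - <<'E'
from h import *
t=dict(np.load('a7top.npz'))
blockfit(t,[.547,.2105],.050)
s=cv2.imread('pics/a7scene.png')[140:280,170:360]; cv2.imwrite('pics/a7c.png',cv2.resize(s,None,fx=4,fy=4))
E
```

```text
wrist 0.93 4979 mean [0.4756 0.1827 0.1674]
  pca [-0.941  -0.3373 -0.0255] extent 0.056505591160795565 elev -1.463676458495705 dist-from-TCP line
4979
handle mid [0.4867 0.1866 0.1593] axis [-0.9408 -0.3385  0.0156] plan yaw -160.21277128780005 elev 0.8916507538982881 roll 0.38117175446490886 med|res| mm 0.30061230367897823
top 0.58 67 mean [0.5518 0.2097 0.1702]
  pca [-0.5099  0.8355  0.2051] extent 0.017064832009795694 elev 11.832723423205934 dist-from-TCP line
0
scene 0.73 163 mean [0.4971 0.1843 0.1626]
  pca [-0.9543 -0.2988  0.0006] extent 0.10412360922414834 elev 0.03647795911656681 dist-from-TCP line
95
handle mid [0.4864 0.1879 0.159 ] axis [-0.9309 -0.3649  0.0142] plan yaw -158.59703015660835 elev 0.8147676720219681 roll -2.7422853382831294 med|res| mm 0.7905303124510176
tcp [0.4865 0.1868 0.1604] t 18.6667 w 0.019061491612157453 F [ 0.1913  0.0991 -1.2929]
n 113 rect ((554.679443359375, 207.31777954101562), (25.215307235717773, 27.23263168334961), 20.913827896118164) mean [0.55893873 0.20374145 0.0494014 ] medz 0.04942406362617724
```

View pics/a7c.png

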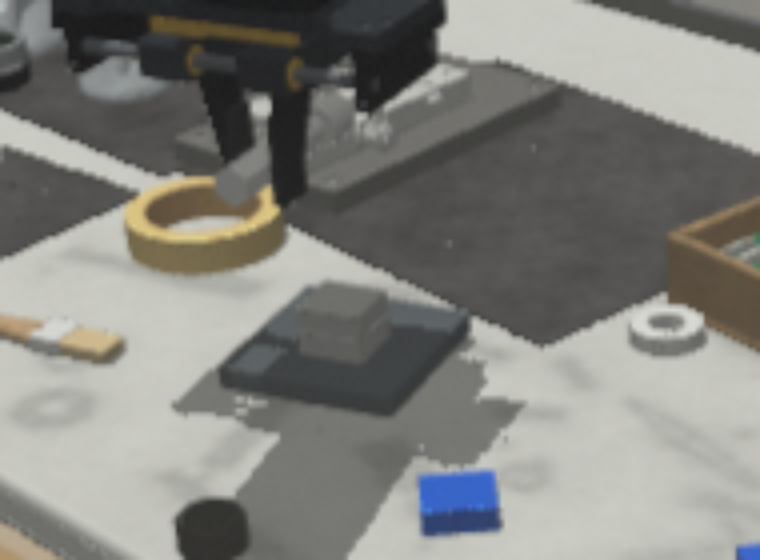

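View pics/a7wrist.png

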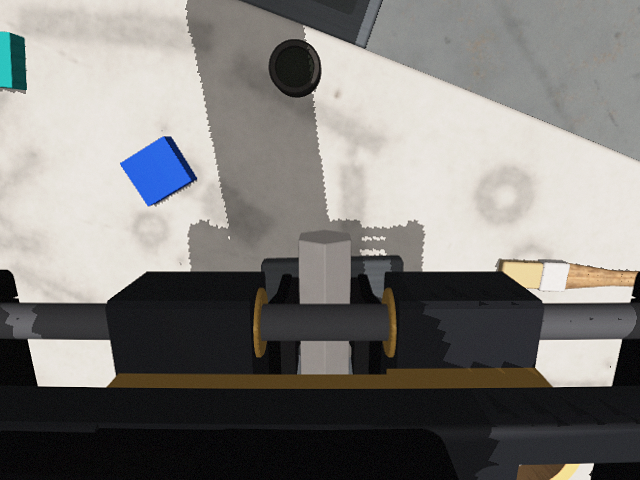

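View pics/a7top.png

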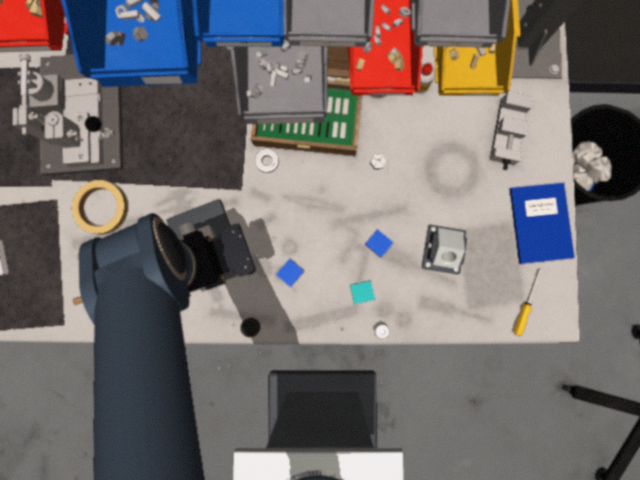

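Emit:
arm_command --rows "1 0.5 0.1 0 0; 1 1 0.15 0 0; 1 1.6 0.15 0 0; 1 1.6 0.15 0 0; 1 1.6 0.15 0 0; 1 1.6 0.15 0 0; 1 1.6 0.15 0 0; 1 1.6 0.15 0 0; 1 1.6 0.15 0 0; 1 1.6 0.15 0 0"

```text
t: 19.5
position: [0.4858, 0.1896, 0.1446]
ee_rot: [[-0.001, -0.342, 0.94], [-0.003, 0.94, 0.342], [-1.0, -0.002, -0.002]]
contact_force: [0.2, 0.1, -2.3]
width: 0.0189
```

```bash
python3 look.py a8 3
python3 - <<'E'
from h import *
c=dict(np.load('a8scene.npz')); Q=blockfit(c,[.547,.2105],.050)
print([ (n,[np.round(d['point'],3) for d in r.search_frame('scene',n)[:1]]) for n in ['loupe_centre','collet_centre','ring_centre','nut_centre','gauge_plug']])
s=cv2.imread('pics/a8scene.png')[150:260,190:320]; cv2.imwrite('pics/a8c.png',cv2.resize(s,None,fx=5,fy=5))
E
```

```text
wrist 0.85 5026 mean [0.4748 0.1853 0.1516]
  pca [-0.9399 -0.3402 -0.0292] extent 0.056714393689622694 elev -1.6758393497674902 dist-from-TCP line
5026
handle mid [0.486  0.1894 0.1435] axis [-0.9401 -0.3407  0.0152] plan yaw -160.07842381834345 elev 0.8684851817656583 roll 0.0649046268580555 med|res| mm 0.29320107108600846
top 0.71 95 mean [0.5505 0.2123 0.1533]
  pca [-0.5069  0.8446  0.1723] extent 0.022088128362311853 elev 9.923826731087894 dist-from-TCP line
0
scene 0.59 160 mean [0.4976 0.1862 0.1464]
  pca [-0.9538 -0.3006 -0.0017] extent 0.11177889446096037 elev -0.09775270460833427 dist-from-TCP line
92
handle mid [0.4859 0.1886 0.1413] axis [-0.9436 -0.3254  0.0603] plan yaw -160.97240447231638 elev 3.457880396437074 roll -1.5982309545837434 med|res| mm 0.7046188841790214
tcp [0.4858 0.1896 0.1446] t 19.8 w 0.018876087258248055 F [ 0.2024  0.073  -2.3116]
n 158 rect ((545.9351196289062, 208.5917205810547), (41.604515075683594, 42.619667053222656), 21.674442291259766) mean [0.5460211  0.20710835 0.04830614] medz 0.04839680417315656
[('loupe_centre', [array([0.38 , 0.12 , 0.018])]), ('collet_centre', [array([ 0.371, -0.126,  0.029])]), ('ring_centre', [array([0.696, 0.096, 0.008])]), ('nut_centre', [array([ 0.691, -0.12 ,  0.023])]), ('gauge_plug', [array([0.483, 0.189, 0.148])])]
```

View pics/a8c.png

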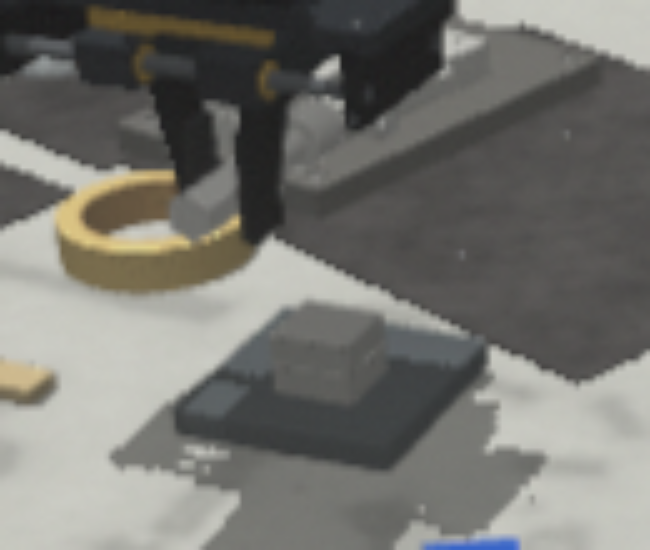

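```bash
python3 -c "
from h import *
go([.4861,.1886,.1446],110); print(r.sense()['qvel'])
r.finish_job()"
```

```text
t 20.05 pos [0.4857 0.1895 0.1445] yaw 110.0 w 0.0189 | shift cm [-0.01 -0.1   0.  ] spin -0.001 rows 1 F [-0.27  0.38 -2.28]
[-0.00129508  0.00078106 -0.00071759  0.00081164  0.00027576  0.00255343
 -0.00121478]
the job is handed in; nothing more can be done
```

The job is done and handed in at about 20 s. All my last checks were consistent with the goal; the hand-in itself gives no verdict.

**What I did:**
- I picked the grey block out from the blue and turquoise look-alikes and stacked it on the plate block.
- I drew the gauge out along the 45° axis of the socket.
- The tool can only spin about its own axis. So I levelled the gauge by pressing its plug on the holder's fixed top edge, which swivelled it in the jaws.
- I then carried it over the pile.

**Last checks:**
- **Pile:** Before and after stacking, the wrist camera put the block centres within 0.3 mm of each other and the edges parallel within 0.2°. After the gauge arrived, the scene camera gave an upper-block position about 2 mm off, which is its normal accuracy, and the picture still shows a square pile.
- **Gauge:** It is held still, with the fingers at 18.9 mm on the 19.5 mm flats. The wrist camera puts it about 0.9° off level, with the plug about 1 mm in plan from the pile's middle and its underside about 80 mm above the pile.
- **Bystanders:** The loupe, collet, ring and nut are all where they started, within about 6 mm, which is roughly the detector's noise.

**Disagreements:**
- The scene camera, which sees little of the handle, put the gauge's tilt at 3.5°. That is still well inside the 11° limit.
- The network's "gauge_plug" point landed on the handle, so I worked out the plug position from the handle fit.
- The top camera's handle fit failed because the arm hid it.

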